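# Lay out the fit-up kit in its nests

## Robot

A 6-joint arm with a two-finger parallel gripper is mounted at the origin on a cart in front of the work surface, level with it; the furniture and walls round the work are solid. World frame = base frame: x ahead of the robot, y to its left, z up, the work surface at z = 0. Lengths are in m, angles in rad, forces in N, time in s.
With the tool pointing down it reaches from about 0.275 to 0.825 m from the base axis. Payload 5.2 kg.
Tool frame: the origin (TCP) lies at the very end of the fingers, on their centre line; the grasp point (between the pads) lies 19 mm behind it; x points along the fingers, z is the direction in which the jaws open and shut, and the axes are right-handed (so a half turn about x gives the same grasp; the last joint's range is limited). The gripper opens to 93 mm and grips with 3 to 60 N. Pads are 15 mm wide; open, the fingers measure 128 mm over their backs; the gripper's body (75 mm by 188 mm) begins 65 mm behind the grasp point.
Start: joints at [-1.429, 0.259, 1.535, -0, 1.348, -0.203], TCP at [0.186, -0.518, 0.219] pointing down, gripper open.
Joint ranges: [-3.14, 3.14], [-0.91, 2.08], [0.19, 2.58], [-1.22, 4.36], [0.22, 2.71], [-3.12, 3.12]. Speed limits (rad/s): [2.57, 2.57, 3.14, 3.14, 3.14, 3.14].

## Interface

Orientations are given as [roll, pitch, yaw] about the fixed x, y, z axes, in that order (R = Rz(yaw) Ry(pitch) Rx(roll)).
In Python, from cell import observe, read_camera, close_job gives the robot as it stands.
- The arm moves only by the tool jog_arm, never from a script. Its arguments are lists of equal length, an entry for each row: "slide": the shift along the tool's x, y, z each as a share of 0.4 m, from -1 to 1, a list of three; "rot": the turn, a rotation vector about the tool's x, y, z each as a share of 2 pi rad, from -1 to 1, a list of three; "claw": the opening, from -1 (shut) to 1 (fully open). A call has 1 to 5 rows; each row shifts and turns the commanded pose from where the row before left it, along the tool's axes as they then stand; what a row does not reach is not made up. A row lasts 1/10 s, in which the tool goes at most 50 mm and 8.59 degrees, less where a joint would pass 70% of its speed; a pose out of reach is approached as far as the arm can. A call with a number of a shift or a turn outside -1 to 1 is refused whole. A call with a gripper value outside its range is refused whole. The fingers move at their own pace and stop on an object; "newtons" is the grip in N (left out, the last holds). Time passes only in rows, so rows that do not move let the fingers close. It gives the time, the measured TCP pose, the force and the opening at its end, in the units of the state.
- observe(): the state, without advancing time (a new reading comes with each control period).
- read_camera(name): name is "scene" or "top" or "wrist"; returns a dict with "img" (400x640x3 uint8, red, green, blue), "intrinsics" (3x3 intrinsics, pixels), "R" (3x3) and "t" (3): a world point X has camera coordinates R X + t; the wrist camera has in their place "hand_eye" (4x4, takes a point from camera to tool coordinates, whose origin is the TCP and whose axes are the tool frame's). Camera axes: x right, y down, z forward; pixel columns grow to the right and rows downward; lengths in m; the calibration is good to about 2 mm. A picture is of the moment at which its call begins: read the wrist's pose just before it. There is no depth.
- close_job(): hands the job in, once; it reports no verdict.
The state is a dict: "time": time; "q": joint angles; "joint_vel": joint speeds; "joint_torque": joint torques, N m; "tcp_pos": TCP position; "eef_rot": TCP orientation; "ft_force": force on the tool from outside, world axes, zero at the start; "wrist_torque": the same for the moment, N m; "grip_width": opening from 0.0 (shut) to 1.0 (fully open).
Only numpy, scipy, OpenCV 4.12 (cv2) and the standard library are available. Lean on these libraries where they do the work, as an engineer would, in place of code of your own. Each camera call takes 0.05 s, during which the arm holds its last target.

## Task

Lay out the parts for the next welding fit-up: set the flat bar, the magnetic square, the round slug and the hexagon nut each in the metal nest on the bench that matches it in shape and size, resting flat on the nest's plate inside its rim. Leave the hex key and the tape measure where they are.

Things in the scene. Friction and masses are not known exactly. Their poses are not given: they have to be found in the camera images.
- flat_bar: brown steel flat bar, 120 x 30 x 8 mm, lying flat. Origin at the centre of its underside; x along its length, y across, z up. About 0.2 kg. (Obstacles behind the work: a green drawer case, 250 mm high, its front at x = 0.60 and its handles reaching forward to x = 0.58, between y = 0.08 and 0.40; left of it an arbor press whose lever slants up and forward to a black ball near x = 0.45, y = 0.45, z = 0.37)
- magnet_square: red magnetic welding square (not magnetic here): an upright slab with the outline of a triangle with cut corners, 20 mm thick (its x), 90 mm long at its foot (its y), 55 mm high in the middle; it stands on its long edge. Origin at the centre of its underside, z up. Grip it across the 20 mm. About 0.3 kg
- round_slug: plain bright steel cylinder standing on end, 44 mm in diameter, 45 mm high. Origin at the centre of its underside, z up. About 0.55 kg
- hex_nut: black hexagon nut lying flat, 36 mm across flats, 41 mm across corners, 19 mm high. Origin at the centre of its underside; two of its flats face along its x and -x (the others every 60 degrees), corners lie on its y axis; z up
- nest_bar: nest for the flat bar: fixed to the bench; a flat aluminium plate 3 mm thick with a dark rim that stands 4 mm above the plate (rim top 7 mm above the bench). Origin at the centre of the pocket, on the bench top; pocket 136 mm (its x) by 46 mm (its y), the longest of the four; the rim is only four corner pieces, whose legs run 28 mm along the long sides and 16 mm along the short ones from the outer corners, so the middles of the sides are open at plate level
- nest_magnet: nest for the magnetic square: fixed to the bench; a flat aluminium plate 3 mm thick with a dark rim that stands 4 mm above the plate (rim top 7 mm above the bench). Origin at the centre of the pocket, on the bench top; pocket 36 mm (its x) by 106 mm (its y), the narrow one; the rim is four corner pieces, whose legs run 28 mm along the long sides and 12 mm along the short ones from the outer corners, so the middles of the long sides are open at plate level
- nest_round: nest for the round slug: fixed to the bench; a flat aluminium plate 3 mm thick with a dark rim that stands 4 mm above the plate (rim top 7 mm above the bench). Origin at the centre of the pocket, on the bench top; closed circular rim, 60 mm inside diameter, 5 mm wide
- nest_hex: nest for the hexagon nut: fixed to the bench; a flat aluminium plate 3 mm thick with a dark rim that stands 4 mm above the plate (rim top 7 mm above the bench). Origin at the centre of the pocket, on the bench top; closed hexagonal rim, 52 mm across flats inside, 5 mm wide (the nut fits at any turn; low fingers can foul the rim: hold the nut with the fingertips more than 7 mm above the bench when it is down)
- hex_key: black hex key, an L of thin bar, 103 x 38 x 8 mm, lying loose on the bench: a bystander, to be left alone. Origin at the centre of its underside; long arm roughly along its y
- tape_measure: yellow and black tape measure, 35 x 98 x 64 mm, standing loose on the bench: a bystander, to be left alone. Origin at the centre of its underside; long side along its y
There are look-alikes about, which are no part of the job. What is shaped like the magnet_square but turquoise is not meant.

How it is judged:
At the end, for the whole second after the job is handed in: Each of the four parts rests flat and still on the plate of its own nest: its centre within 13.5 mm of the nest's centre, its underside 1 to 5.2 mm above the bench (the plate is 3 mm), tilted less than 0.08 rad; the bar and the magnetic square lie along their nests within 0.35 rad, either way round (horizontal distance between flat_bar and nest_bar below 0.0135 m and z of flat_bar in the frame of nest_bar between 0.001 and 0.0052 m and angle between each of flat_bar, magnet_square, round_slug, hex_nut's own z axis and vertical below 0.08 rad and linear speed of each of flat_bar, magnet_square, round_slug, hex_nut below 0.02 m/s and angular speed of each of flat_bar, magnet_square, round_slug, hex_nut below 0.2 rad/s and angle between the x axis of flat_bar and the x axis of nest_bar, either way round below 0.35 rad and horizontal distance between magnet_square and nest_magnet below 0.0135 m and z of magnet_square in the frame of nest_magnet between 0.001 and 0.0052 m and angle between the y axis of magnet_square and the y axis of nest_magnet, either way round below 0.35 rad and horizontal distance between round_slug and nest_round below 0.0135 m and z of round_slug in the frame of nest_round between 0.001 and 0.0052 m and horizontal distance between hex_nut and nest_hex below 0.0135 m and z of hex_nut in the frame of nest_hex between 0.001 and 0.0052 m); the robot touches nothing.
It fails at once if the hex key is shifted by more than 20 mm (distance of hex_key from where it was at the start of the episode above 0.02 m).
It fails at once if the tape measure is shifted by more than 20 mm (distance of tape_measure from where it was at the start of the episode above 0.02 m).
It also fails if it takes over 112 s, if anything falls off the work surface, if the arm or the gripper's body presses on something with over 40 N, if the wrist force passes 120 N, or if a joint passes its speed limit or range.

## Working session

There is one attempt and no reset: what is moved stays moved. The work goes in short steps, Python scripts to look and compute and a tool call to move; the robot and the scene stay as the last step left them, time stands still between calls to the robot, and variables do not carry over. Pictures are saved under pics/ and viewed, and the job is handed in when it is done.

Besides the shell and the picture viewer there is one more tool, called after "Request:" as name(argument=value, ...) on one line, values as JSON. jog_arm: Moves the arm, as the interface text tells. Its arguments: {"type":"object","properties":{"slide":{"type":"array"},"rot":{"type":"array"},"claw":{"type":"array"},"newtons":{"type":"number"}},"required":["slide","rot","claw"]}

```bash
ls; mkdir -p pics; python3 - <<'E'
from cell import observe, read_camera
import cv2,numpy as np
print(observe())
for n in ("scene","top"):
    c=read_camera(n); cv2.imwrite(f"pics/{n}0.png",c["img"][:,:,::-1]); np.savez(f"pics/{n}0.npz",**c)
    print(n,c["intrinsics"].tolist(),c["R"].tolist(),c["t"].tolist())
E
```

```text
pics
{'time': 0.0, 'q': array([-1.42880340e+00,  2.59325210e-01,  1.53604648e+00, -4.41273793e-06,
        1.34800266e+00, -2.02800389e-01]), 'joint_vel': array([ 4.83792992e-04, -1.35991682e-03,  1.10361866e-03,  1.35595289e-05,
        2.02303577e-05,  8.20541157e-04]), 'joint_torque': array([-7.67329566e-04, -4.37321949e+01, -2.84001714e+01,  7.19311042e-02,
        4.13315487e-02, -1.55192956e-04]), 'tcp_pos': array([ 0.18584467, -0.51708468,  0.21784198]), 'eef_rot': array([2.94120679, 1.56901463, 1.71520476]), 'ft_force': array([ 0.88192838, -0.61174248,  0.74911111]), 'wrist_torque': array([-0.00084512,  0.07869221,  0.03076257]), 'grip_width': 0.9949019908992703}
scene [[484.6665584390407, 0.0, 322.8843641276422], [0.0, 484.6665584390407, 200.41670235026535], [0.0, 0.0, 1.0]] [[0.4379606468618468, -0.8989491004510534, 0.008999255446653056], [-0.4576842471524132, -0.23157362580550103, -0.8584280900225842], [0.7737671495410496, 0.3718389041366372, -0.5128549772222]] [-0.16686594529877063, 0.2999986570961195, 1.1056919055650487]
top [[463.42633506390706, 0.0, 316.3011266011159], [0.0, 463.42633506390706, 200.12932810968474], [0.0, 0.0, 1.0]] [[-0.08781493885826622, -0.9961175841541267, 0.006188299626325407], [-0.9629514250762661, 0.08329769276915472, -0.2564879087265594], [0.25497664492440736, -0.028482501966676354, -0.9665276290023018]] [0.10488727300580018, 0.4911867430383788, 1.3308601869772103]
```

View pics/top0.png

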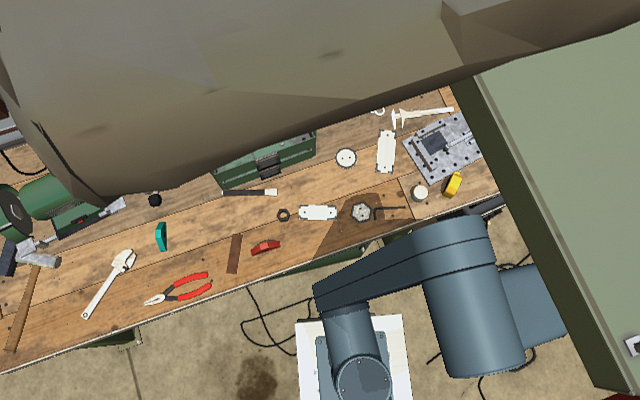

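View pics/scene0.png

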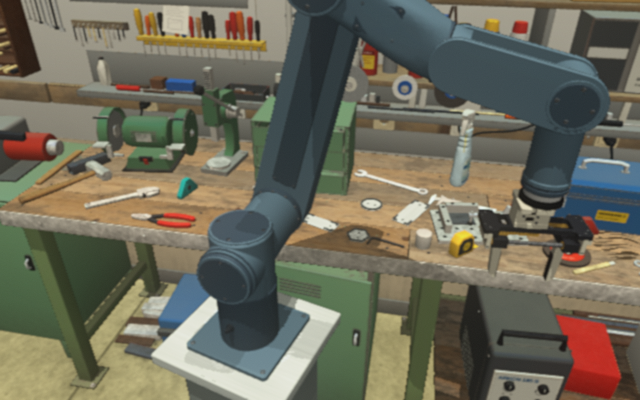

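```bash
cat > h.py <<'E'
import numpy as np,cv2
def ray(c,u,v,z):
    K=np.array(c["intrinsics"]);R=np.array(c["R"]);t=np.array(c["t"])
    C=-R.T@t; d=R.T@np.linalg.solve(K,[u,v,1.]); s=(z-C[2])/d[2]; return (C+s*d)
def proj(c,X):
    p=c["intrinsics"]@(c["R"]@np.array(X)+c["t"]); return p[:2]/p[2]
E
python3 - <<'E'
import cv2
i=cv2.imread("pics/top0.png")
cv2.imwrite("pics/topz1.png",cv2.resize(i[120:280,210:330],None,fx=5,fy=3.75*4/3*0.75 if 0 else 3.75,interpolation=cv2.INTER_CUBIC)) if 0 else None
cv2.imwrite("pics/topz1.png",cv2.resize(i[170:290,210:350],None,fx=5,fy=5,interpolation=cv2.INTER_CUBIC))
cv2.imwrite("pics/topz2.png",cv2.resize(i[110:230,330:480],None,fx=5,fy=5,interpolation=cv2.INTER_CUBIC))
E
```

```text
(no output)
```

View pics/topz1.png

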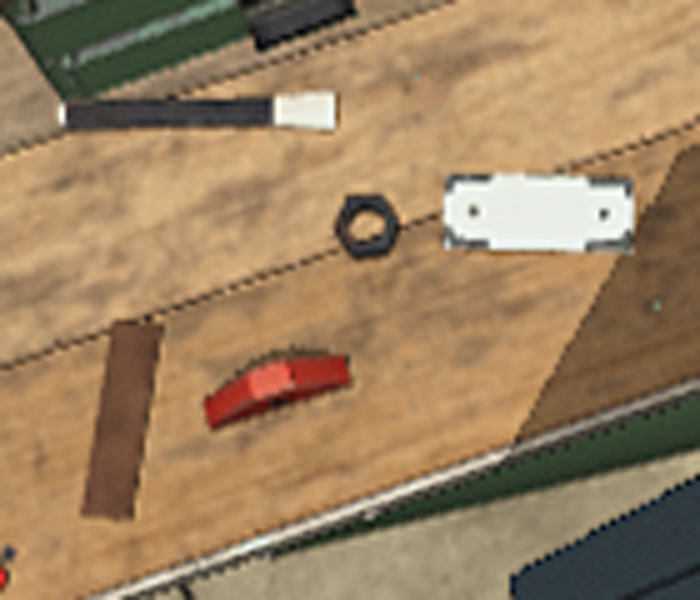

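View pics/topz2.png

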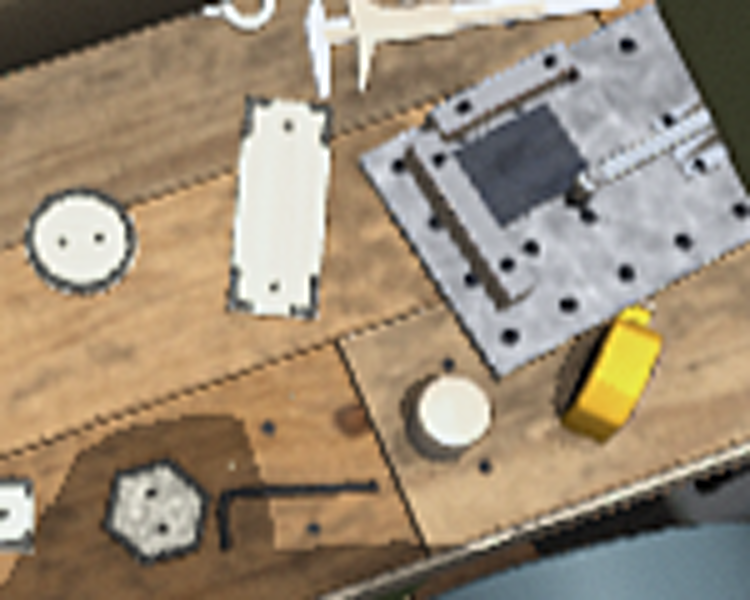

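```bash
python3 - <<'E'
import numpy as np,cv2
from h import *
c=dict(np.load("pics/top0.npz"))
def Z(p,o,z): return ray(c,o[0]+(p[0]+.5)/5-.5,o[1]+(p[1]+.5)/5-.5,z)
A=(210,170);B=(330,110)
def quad(n,pts,o,z):
    P=np.array([Z(p,o,z) for p in pts]); m=P.mean(0)
    e=[np.linalg.norm(P[i]-P[(i+1)%4])*1e3 for i in range(4)]
    a=[np.degrees(np.arctan2(*(P[(i+1)%4]-P[i])[1::-1])) for i in range(4)]
    print(n,m.round(4),np.round(e,1),np.round(a,1))
quad("bar",[(113,321),(163,325),(134,520),(82,514)],A,.008)
quad("nestA",[(446,174),(634,180),(633,254),(443,250)],A,.005)
quad("nestB",[(248,97),(330,101),(316,319),(229,311)],B,.005)
for n,p,o,z in [("nut",(367,227),A,.019),("nut0",(367,227),A,.0),("mag top",(274,378),A,.055),("magL foot",(212,426),A,.0),("magR foot",(350,383),A,.0),
  ("round",(80,241),B,.005),("hex",(155,511),B,.005),("slugtop",(452,411),B,.045),("key corner",(226,495),B,.004),("key end",(376,487),B,.004),("key end2",(225,548),B,.004),("tape",(615,380),B,.06)]:
    print(n,Z(p,o,z).round(4))
E
```

```text
bar [0.3679 0.3232 0.008 ] [ 30.9 119.5  31.6 118.5] [-99.6 168.9  78.5 -11.4]
nestA [0.474  0.0601 0.005 ] [117.8  47.4 118.   48.7] [-96.8 173.6  83.8  -6.7]
nestB [ 0.6593 -0.1784  0.005 ] [ 53.7 150.9  55.7 148.5] [-97.9 169.   79.5 -11.7]
nut [0.4719 0.1668 0.019 ]
nut0 [0.4764 0.1677 0.    ]
mag top [0.3769 0.2261 0.055 ]
magL foot [0.3601 0.2706 0.    ]
magR foot [0.3792 0.1849 0.    ]
round [ 0.6463 -0.0464  0.005 ]
hex [ 0.4645 -0.0744  0.005 ]
slugtop [ 0.5023 -0.2583  0.045 ]
key corner [ 0.4711 -0.12    0.004 ]
key end [ 0.4681 -0.2144  0.004 ]
key end2 [ 0.4374 -0.1153  0.004 ]
tape [ 0.5093 -0.3564  0.06  ]
```

```bash
cat >> h.py <<'E'
from scipy.spatial.transform import Rotation as Ro
from cell import observe, read_camera
def pose():
    o=observe(); return np.array(o["tcp_pos"]),Ro.from_euler("xyz",o["eef_rot"]),o
def jawang(R): 
    z=R.as_matrix()[:,2]; return np.degrees(np.arctan2(z[1],z[0]))
def plan(tgt,jaw=None,n=None):
    """print: rotation (tool x, share) first, then total slide in shares of the tool frame AFTER the turn"""
    p,R,o=pose()
    M=R.as_matrix(); 
    d=jaw if jaw is not None else jawang(R)
    d0=jawang(R); dd=(d-d0+90)%180-90
    zc=np.array([np.cos(np.radians(d0+dd)),np.sin(np.radians(d0+dd)),0]); x=np.array([0,0,-1.]); y=np.cross(zc,x)
    T=np.stack([x,y,zc],1)
    rv=(R.inv()*Ro.from_matrix(T)).as_rotvec()
    print("t",o["time"],"tcp",p.round(4),"jaw",round(d0,1),"turn",round(dd,1),"grip",round(o["grip_width"]*93,1),"F",o["ft_force"].round(1))
    print(" rot share",(rv/2/np.pi).round(4),"rows",int(np.ceil(np.degrees(np.linalg.norm(rv))/8.59)))
    s=T.T@(np.array(tgt)-p)
    print(" slide total share (after turn)",(s/.4).round(4)," before turn",(M.T@(np.array(tgt)-p)/.4).round(4),"rows",int(np.ceil(np.linalg.norm(s)/.05)))
def wrist(name):
    p,R,o=pose(); c=read_camera("wrist")
    H=np.array(c["hand_eye"]); W=np.eye(4);W[:3,:3]=R.as_matrix();W[:3,3]=p
    G=W@H; c["R"]=G[:3,:3].T; c["t"]=-G[:3,:3].T@G[:3,3]
    c.pop("hand_eye"); cv2.imwrite(f"pics/{name}.png",c["img"][:,:,::-1]); np.savez(f"pics/{name}.npz",**c); return c
E
python3 - <<'E'
from h import *
p,R,o=pose();print(R.as_matrix().round(3))
plan((.47,-.24,.25),None)
c=read_camera("wrist");print(np.array(c["hand_eye"]).round(3).tolist())
E
```

```text
[[-0.     0.941  0.338]
 [ 0.002  0.338 -0.941]
 [-1.     0.    -0.002]]
t 0.1 tcp [ 0.1859 -0.5171  0.2179] jaw -70.2 turn 0.0 grip 93.0 F [ 0.4 -0.5  0. ]
 rot share [-0.     -0.0002 -0.0001] rows 1
 slide total share (after turn) [-0.0802  0.9027 -0.412 ]  before turn [-0.0793  0.9027 -0.4121] rows 8
[[0.0, -0.276, 0.961, -0.166], [-0.0, -0.961, -0.276, 0.075], [1.0, -0.0, -0.001, 0.0], [0.0, 0.0, 0.0, 1.0]]
```

Request:
jog_arm(slide=[[-0.01,0.113,-0.0515],[-0.01,0.113,-0.0515],[-0.01,0.113,-0.0515],[-0.01,0.113,-0.0515]], rot=[[0,0,0],[0,0,0],[0,0,0],[0,0,0]], claw=[0.4,0.4,0.4,0.4])

```text
time: 0.55
tcp_pos: [0.3291, -0.3775, 0.2346]
eef_rot: [3.003, 1.57, 1.776]
ft_force: [0.9, -0.7, -0.0]
grip_width: 0.725
```

Request:
jog_arm(slide=[[-0.01,0.113,-0.0515],[-0.01,0.113,-0.0515],[-0.01,0.113,-0.0515],[-0.01,0.113,-0.0515],[0,0,0]], rot=[[0,0,0],[0,0,0],[0,0,0],[0,0,0],[0,0,0]], claw=[0.4,0.4,0.4,0.4,0.4])

```text
time: 1.05
tcp_pos: [0.4741, -0.2356, 0.251]
eef_rot: [1.811, 1.568, 0.591]
ft_force: [-0.8, -2.0, -0.6]
grip_width: 0.701
```

```bash
python3 - <<'E'
from h import *
plan((.502,-.258,.1))
wrist("w1")
E
```

```text
t 1.05 tcp [ 0.4741 -0.2356  0.251 ] jaw -69.9 turn 0.0 grip 65.2 F [-0.8 -2.  -0.6]
 rot share [-0.     -0.0001 -0.0004] rows 1
 slide total share (after turn) [0.3775 0.0463 0.0765]  before turn [0.3776 0.0454 0.0767] rows 4
```

View pics/w1.png

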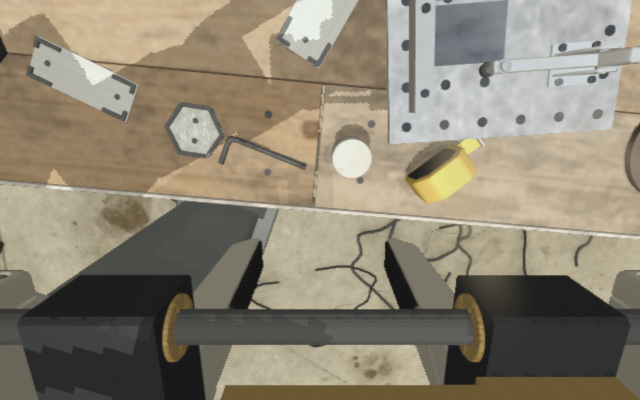

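```bash
python3 - <<'E'
from h import *
c=dict(np.load("pics/w1.npz"))
im=c["img"];hsv=cv2.cvtColor(im,cv2.COLOR_RGB2HSV)
roi=np.zeros(im.shape[:2],np.uint8);roi[130:185,325:380]=255
m=((hsv[...,1]<45)&(hsv[...,2]>170)).astype(np.uint8)*255&roi
cs,_=cv2.findContours(m,0,2);k=max(cs,key=cv2.contourArea)
(x,y),r=cv2.minEnclosingCircle(k);print(x,y,r,cv2.contourArea(k))
a=ray(c,x,y,.045);b=ray(c,x+r,y,.045);print(a,np.linalg.norm(a-b)*2)
for n,p,z in [("plate corner",(391,143),.02),("tape L",(407,178),0.05),("tape bottom",(430,203),0),("tape R",(475,175),0.06),("hex",(194,130),.005),("nestmag",(83,79),.005),("key end",(304,166),.004)]: print(n,ray(c,*p,z).round(4))
E
python3 - <<'E'
import cv2
i=cv2.imread("pics/w1.png")
cv2.imwrite("pics/w1z.png",cv2.resize(i[0:220,280:500],None,fx=2.7,fy=2.7))
E
```

```text
351.328125 157.890625 20.270790100097656 1191.0
[ 0.5026234  -0.25805524  0.045     ] 0.04472016120314885
plate corner [ 0.5319 -0.2983  0.02  ]
tape L [ 0.5036 -0.3234  0.05  ]
tape bottom [ 0.4783 -0.3799  0.    ]
tape R [ 0.5328 -0.3875  0.06  ]
hex [ 0.4645 -0.0744  0.005 ]
nestmag [0.4766 0.0595 0.005 ]
key end [ 0.4686 -0.2122  0.004 ]
```

View pics/w1z.png

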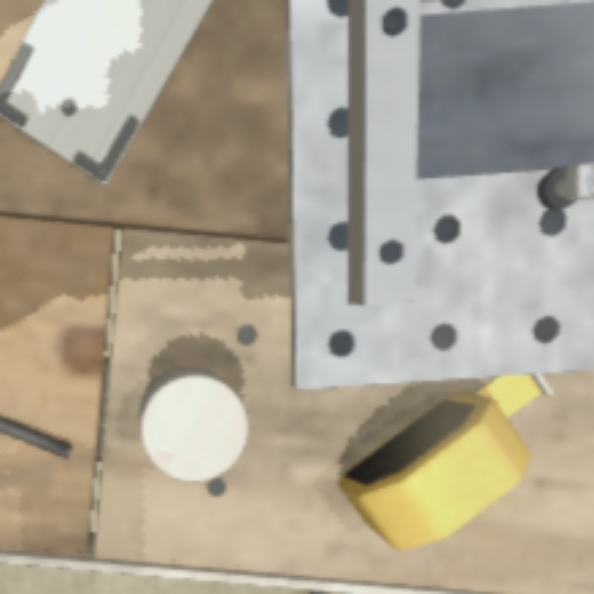

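```bash
python3 - <<'E'
from h import *
plan((.5026,-.2581,.1),0)
E
```

```text
t 1.1 tcp [ 0.4722 -0.2378  0.2506] jaw -69.9 turn 69.9 grip 65.1 F [-0.   0.6  0.1]
 rot share [-1.942e-01 -0.000e+00 -1.000e-04] rows 9
 slide total share (after turn) [ 0.3764 -0.0508  0.0761]  before turn [0.3764 0.054  0.0739] rows 4
```

Request:
jog_arm(slide=[[0,0,0],[0,0,0],[0,0,0],[0,0,0],[0,0,0]], rot=[[-0.0216,0,0],[-0.0216,0,0],[-0.0216,0,0],[-0.0216,0,0],[-0.0216,0,0]], claw=[0.4,0.4,0.4,0.4,0.4])

```text
time: 1.6
tcp_pos: [0.4693, -0.2416, 0.2502]
eef_rot: [-2.687, 1.57, 3.053]
ft_force: [0.5, 0.2, -0.2]
grip_width: 0.701
```

Request:
jog_arm(slide=[[0,0,0],[0,0,0],[0,0,0],[0,0,0],[0,-0.0508,0.0761]], rot=[[-0.0216,0,0],[-0.0216,0,0],[-0.0216,0,0],[-0.0216,0,0],[0,0,0]], claw=[0.4,0.4,0.4,0.4,0.4])

```text
time: 2.1
tcp_pos: [0.4974, -0.2602, 0.2506]
eef_rot: [2.686, 1.567, 2.684]
ft_force: [0.7, -1.4, 0.6]
grip_width: 0.699
```

Request:
jog_arm(slide=[[0.1,0,0],[0.1,0,0],[0.1,0,0],[0.0764,0,0],[0,0,0]], rot=[[0,0,0],[0,0,0],[0,0,0],[0,0,0],[0,0,0]], claw=[0.4,0.4,0.4,0.4,0.4])

```text
time: 2.6
tcp_pos: [0.4968, -0.2598, 0.0954]
eef_rot: [2.516, 1.561, 2.509]
ft_force: [-0.9, 0.2, -0.4]
grip_width: 0.701
```

```bash
python3 - <<'E'
from h import *
plan((.5026,-.2581,.015),0)
E
```

```text
t 2.6 tcp [ 0.4968 -0.2598  0.0954] jaw -0.4 turn 0.4 grip 65.2 F [-0.9  0.2 -0.4]
 rot share [-0.001  -0.0013 -0.0009] rows 1
 slide total share (after turn) [0.201  0.0043 0.0145]  before turn [0.2009 0.0032 0.0161] rows 2
```

Request:
jog_arm(slide=[[0.04,0.004,0.0145],[0.06,0,0],[0.06,0,0],[0.041,0,0],[0,0,0]], rot=[[-0.001,-0.0013,-0.0009],[0,0,0],[0,0,0],[0,0,0],[0,0,0]], claw=[0.4,0.4,0.4,0.4,0.4])

```text
time: 3.1
tcp_pos: [0.5061, -0.26, 0.0192]
eef_rot: [-0.623, 1.563, -0.622]
ft_force: [0.2, 0.9, -0.0]
grip_width: 0.702
```

```bash
python3 - <<'E'
from h import *
plan((.5026,-.2581,.015),0)
E
```

```text
t 3.1 tcp [ 0.5061 -0.26    0.0192] jaw 0.0 turn -0.0 grip 65.3 F [ 0.2  0.9 -0. ]
 rot share [0.0001 0.001  0.0007] rows 1
 slide total share (after turn) [ 0.0104  0.0048 -0.0087]  before turn [ 0.0103  0.0048 -0.0087] rows 1
```

Request:
jog_arm(slide=[[0.008,0.003,-0.003],[0,0,0],[0,0,0]], rot=[[0,0,0],[0,0,0],[0,0,0]], claw=[0.4,0.4,0.4])

```text
time: 3.4
tcp_pos: [0.5066, -0.2591, 0.0178]
eef_rot: [-0.626, 1.559, -0.625]
ft_force: [-0.5, 0.7, -1.0]
grip_width: 0.701
```

Request:
jog_arm(slide=[[0,0,0],[0,0,0],[0,0,0],[0,0,0],[0,0,0]], rot=[[0,0,0],[0,0,0],[0,0,0],[0,0,0],[0,0,0]], claw=[-0.2,-0.2,-0.2,-0.2,-0.2], newtons=40)

```text
time: 3.9
tcp_pos: [0.5051, -0.2582, 0.0167]
eef_rot: [-0.699, 1.563, -0.696]
ft_force: [-5.0, -0.7, 5.7]
grip_width: 0.463
```

```bash
python3 - <<'E'
from h import *
plan((.5026,-.2581,.015),0)
E
```

```text
t 3.9 tcp [ 0.5051 -0.2582  0.0167] jaw 0.1 turn -0.1 grip 43.1 F [-5.  -0.7  5.7]
 rot share [0.0003 0.001  0.0008] rows 1
 slide total share (after turn) [ 0.0042  0.0002 -0.0062]  before turn [ 0.0041  0.0002 -0.0062] rows 1
```

Request:
jog_arm(slide=[[-0.04,0,0],[-0.07,0,0],[-0.08,0,0],[-0.06,0,0],[0,0,0]], rot=[[0,0,0],[0,0,0],[0,0,0],[0,0,0],[0,0,0]], claw=[-0.2,-0.2,-0.2,-0.2,-0.2])

```text
time: 4.4
tcp_pos: [0.5072, -0.2589, 0.1191]
eef_rot: [-0.603, 1.555, -0.602]
ft_force: [0.3, 0.3, -5.5]
grip_width: 0.463
```

```bash
python3 - <<'E'
from h import *
plan((.6463,-.0464,.11),0)
E
```

```text
t 4.4 tcp [ 0.5072 -0.2589  0.1191] jaw 0.1 turn -0.1 grip 43.1 F [ 0.3  0.3 -5.5]
 rot share [0.0003 0.0021 0.0014] rows 1
 slide total share (after turn) [0.0228 0.5313 0.3478]  before turn [0.0226 0.5309 0.3485] rows 6
```

Request:
jog_arm(slide=[[0,0.085,0.055],[0,0.09,0.06],[0,0.09,0.06],[0,0.09,0.06],[0,0.09,0.06]], rot=[[0,0.001,0.001],[0,0,0],[0,0,0],[0,0,0],[0,0,0]], claw=[-0.2,-0.2,-0.2,-0.2,-0.2])

```text
time: 4.9
tcp_pos: [0.6224, -0.0776, 0.1137]
eef_rot: [2.309, 1.568, 2.31]
ft_force: [1.3, -0.9, -5.4]
grip_width: 0.464
```

```bash
python3 - <<'E'
from h import *
plan((.6463,-.0464,.11),0)
c=dict(np.load("pics/scene0.npz"))
print(ray(c,460,187,0), ray(c,372,204,.005))
wrist("w2")
E
```

```text
t 4.9 tcp [ 0.6224 -0.0776  0.1137] jaw 0.1 turn -0.1 grip 43.1 F [ 1.3 -0.9 -5.4]
 rot share [ 0.0002 -0.0003 -0.0003] rows 1
 slide total share (after turn) [0.0092 0.0779 0.0598]  before turn [0.0093 0.0778 0.0599] rows 1
[ 0.90046944 -0.28125472  0.        ] [ 0.64561151 -0.04962745  0.005     ]
```

View pics/w2.png

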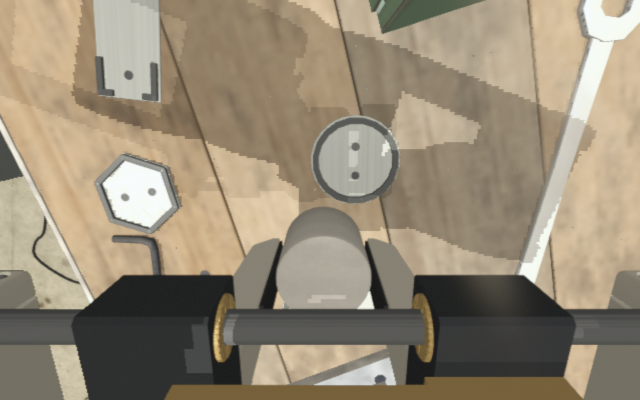

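```bash
python3 - <<'E'
from h import *
c=dict(np.load("pics/w2.npz"))
a=ray(c,356,159.5,.006);print(a, 2*np.linalg.norm(a-ray(c,356+43.5,159.5,.006)))
print("hex",ray(c,137.5,193.5,.006))
plan((a[0],a[1],.11),0)
E
```

```text
[ 0.64731134 -0.04405562  0.006     ] 0.0706527238776717
hex [ 0.46537112 -0.07285946  0.006     ]
t 4.95 tcp [ 0.6261 -0.071   0.1139] jaw 0.2 turn -0.2 grip 43.3 F [ 5.4  3.8 -5.6]
 rot share [ 0.0007  0.0004 -0.0011] rows 1
 slide total share (after turn) [0.0098 0.0674 0.0531]  before turn [0.0104 0.0671 0.0534] rows 1
```

Request:
jog_arm(slide=[[0.01,0.06,0.05],[0.04,0.002,0],[0.06,0,0],[0.06,0,0],[0,0,0]], rot=[[0,0,0],[0,0,0],[0,0,0],[0,0,0],[0,0,0]], claw=[-0.2,-0.2,-0.2,-0.2,-0.2])

```text
time: 5.45
tcp_pos: [0.6384, -0.0535, 0.0423]
eef_rot: [2.758, 1.561, 2.76]
ft_force: [-0.7, 0.9, -5.6]
grip_width: 0.468
```

```bash
python3 - <<'E'
from h import *
plan((.647,-.045,.02),0)
E
```

```text
t 5.45 tcp [ 0.6384 -0.0535  0.0423] jaw 0.1 turn -0.1 grip 43.5 F [-0.7  0.9 -5.6]
 rot share [ 0.0003 -0.0015 -0.0006] rows 1
 slide total share (after turn) [0.0557 0.0211 0.0214]  before turn [0.0556 0.0209 0.022 ] rows 1
```

Request:
jog_arm(slide=[[0,0.0209,0.0215],[0,0,0],[0,0,0]], rot=[[0,-0.001,-0.0006],[0,0,0],[0,0,0]], claw=[-0.2,-0.2,-0.2])

```text
time: 5.75
tcp_pos: [0.6528, -0.0461, 0.0501]
eef_rot: [-0.337, 1.559, -0.335]
ft_force: [0.2, 0.0, -6.2]
grip_width: 0.465
```

Request:
jog_arm(slide=[[0,0,0],[0,0,0]], rot=[[0,0,0],[0,0,0]], claw=[-0.2,-0.2])

```text
time: 5.95
tcp_pos: [0.6519, -0.0465, 0.0496]
eef_rot: [-0.36, 1.561, -0.358]
ft_force: [0.4, -0.8, -5.1]
grip_width: 0.467
```

```bash
python3 - <<'E'
from h import *
plan((.647,-.045,.02),0)
E
```

```text
t 5.95 tcp [ 0.6519 -0.0465  0.0496] jaw 0.1 turn -0.1 grip 43.5 F [ 0.4 -0.8 -5.1]
 rot share [0.0003 0.0015 0.0006] rows 1
 slide total share (after turn) [ 0.0741  0.0038 -0.0122]  before turn [ 0.0739  0.004  -0.0129] rows 1
```

Request:
jog_arm(slide=[[0.03,0.003,-0.01],[0.02,0,0],[0,0,0],[0,0,0]], rot=[[0,0,0],[0,0,0],[0,0,0],[0,0,0]], claw=[-0.2,-0.2,-0.2,-0.2])

```text
time: 6.35
tcp_pos: [0.6472, -0.0452, 0.028]
eef_rot: [-0.4, 1.564, -0.398]
ft_force: [1.2, 0.4, -5.5]
grip_width: 0.468
```

```bash
python3 - <<'E'
from h import *
plan((.647,-.045,.02),0)
E
```

```text
t 6.35 tcp [ 0.6472 -0.0452  0.028 ] jaw 0.1 turn -0.1 grip 43.5 F [ 1.2  0.4 -5.5]
 rot share [0.0003 0.0011 0.0005] rows 1
 slide total share (after turn) [ 0.0199  0.0004 -0.0006]  before turn [ 0.0199  0.0004 -0.0007] rows 1
```

Request:
jog_arm(slide=[[0.01,0,0],[0.009,0,0],[0,0,0],[0,0,0]], rot=[[0,0,0],[0,0,0],[0,0,0],[0,0,0]], claw=[-0.2,-0.2,-0.2,-0.2])

```text
time: 6.75
tcp_pos: [0.6478, -0.0452, 0.0211]
eef_rot: [-0.373, 1.562, -0.371]
ft_force: [-1.0, -0.0, -5.1]
grip_width: 0.469
```

```bash
python3 - <<'E'
from h import *
plan((.647,-.045,.02),0)
wrist("w3")
E
```

```text
t 6.75 tcp [ 0.6478 -0.0452  0.0211] jaw 0.1 turn -0.1 grip 43.6 F [-1.  -0.  -5.1]
 rot share [0.0003 0.0013 0.0005] rows 1
 slide total share (after turn) [ 0.0026  0.0006 -0.0019]  before turn [ 0.0026  0.0006 -0.002 ] rows 1
```

View pics/w3.png

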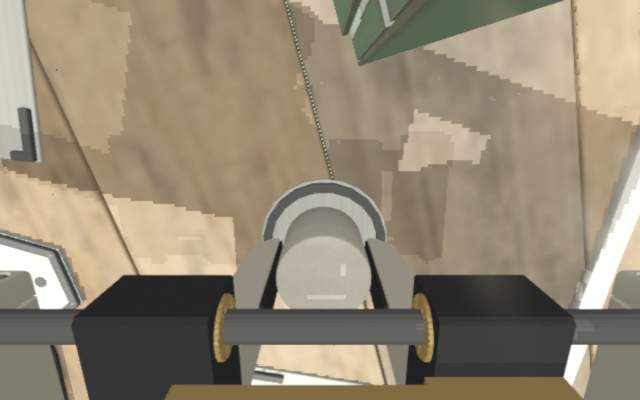

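Request:
jog_arm(slide=[[0.004,0,-0.001],[0,0,0]], rot=[[0,0,0],[0,0,0]], claw=[-0.2,-0.2])

```text
time: 7.0
tcp_pos: [0.6477, -0.0453, 0.0198]
eef_rot: [-0.361, 1.561, -0.359]
ft_force: [0.4, 0.4, -5.1]
grip_width: 0.47
```

Request:
jog_arm(slide=[[0.003,0,0],[0,0,0]], rot=[[0,0,0],[0,0,0]], claw=[-0.2,-0.2])

```text
time: 7.2
tcp_pos: [0.6477, -0.0453, 0.0197]
eef_rot: [-0.368, 1.561, -0.366]
ft_force: [-2.9, 0.6, 5.8]
grip_width: 0.466
```

Request:
jog_arm(slide=[[0.002,0,0],[0,0,0],[0,0,0]], rot=[[0,0,0],[0,0,0],[0,0,0]], claw=[-0.2,-0.2,-0.2])

```text
time: 7.5
tcp_pos: [0.6477, -0.0453, 0.0197]
eef_rot: [-0.369, 1.561, -0.367]
ft_force: [-5.3, 0.2, 10.1]
grip_width: 0.465
```

Request:
jog_arm(slide=[[0,0,0],[0,0,0],[0,0,0],[0,0,0]], rot=[[0,0,0],[0,0,0],[0,0,0],[0,0,0]], claw=[0.1,0.3,0.4,0.4])

```text
time: 7.9
tcp_pos: [0.6476, -0.0453, 0.0174]
eef_rot: [-0.367, 1.562, -0.365]
ft_force: [0.4, 0.2, -0.4]
grip_width: 0.695
```

Request:
jog_arm(slide=[[-0.05,0,0],[-0.09,0,0],[-0.09,0,0],[-0.09,0,0],[0,0,0]], rot=[[0,0,0],[0,0,0],[0,0,0],[0,0,0],[0,0,0]], claw=[0.4,0.4,0.4,0.4,0.4])

```text
time: 8.4
tcp_pos: [0.6499, -0.0456, 0.1517]
eef_rot: [-0.296, 1.551, -0.294]
ft_force: [0.8, -0.3, -0.2]
grip_width: 0.697
```

```bash
python3 - <<'E'
from h import *
plan((.62,-.15,.2),78.7)
wrist("w4")
c=read_camera("top"); cv2.imwrite("pics/top1.png",c["img"][:,:,::-1]); np.savez("pics/top1.npz",**c)
i=cv2.imread("pics/top1.png"); cv2.imwrite("pics/top1z.png",cv2.resize(i[110:270,210:440],None,fx=3.4,fy=3.4,interpolation=cv2.INTER_CUBIC))
E
```

```text
t 8.4 tcp [ 0.6499 -0.0456  0.1517] jaw 0.1 turn 78.6 grip 64.8 F [ 0.8 -0.3 -0.2]
 rot share [-0.2183  0.0019  0.0028] rows 10
 slide total share (after turn) [-0.1206  0.0222 -0.2706]  before turn [-0.1205 -0.2615 -0.073 ] rows 3
```

View pics/w4.png

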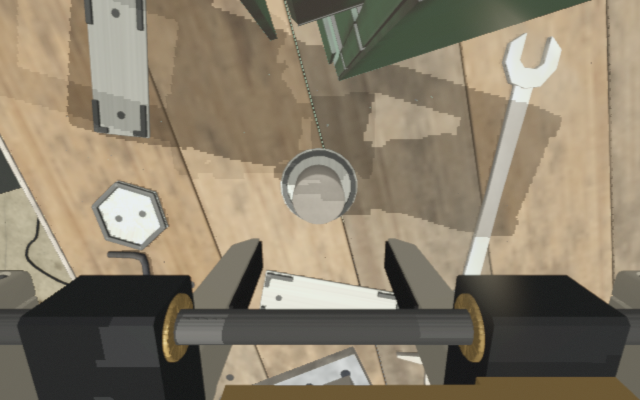

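View pics/top1z.png

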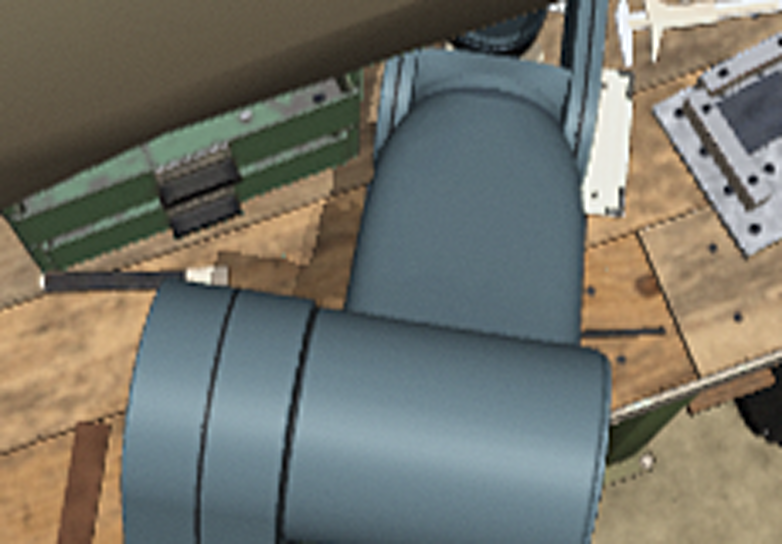

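```bash
python3 - <<'E'
from h import *
c=dict(np.load("pics/w4.npz"))
a=ray(c,319,194,.048);print(a,2*np.linalg.norm(a-ray(c,319+27,194,.048)))
b=ray(c,319.5,187,.006);print(b,2*np.linalg.norm(b-ray(c,319.5+37.5,187,.006)))
print("nestmag far/near end", ray(c,118,12,.006),ray(c,121,116,.003))
print("nut nest",ray(c,130,216,.006))
E
```

```text
[ 0.64688426 -0.04085208  0.048     ] 0.04454682587582312
[ 0.64764244 -0.04530231  0.006     ] 0.07115376006469612
nestmag far/near end [0.48366385 0.1019854  0.006     ] [0.47083653 0.01964391 0.003     ]
nut nest [ 0.46566826 -0.07338363  0.006     ]
```

Request:
jog_arm(slide=[[-0.03,0,-0.12],[-0.03,0,-0.12],[-0.03,0,-0.12],[-0.03,0,-0.12],[-0.03,0.05,-0.1]], rot=[[0,0.002,0.003],[0,0,0],[0,0,0],[0,0,0],[0,0,0]], claw=[0.4,0.4,0.4,0.4,0.4])

```text
time: 9.0
tcp_pos: [0.4112, -0.0265, 0.2046]
eef_rot: [2.057, 1.552, 2.056]
ft_force: [0.8, 0.5, 0.6]
grip_width: 0.697
```

Request:
jog_arm(slide=[[0,0.12,0],[0,0.12,0],[0,0.12,0],[0,0.06,0],[0,0,0]], rot=[[0,0,0],[0,0,0],[0,0,0],[0,0,0],[0,0,0]], claw=[0.4,0.4,0.4,0.4,0.4])

```text
time: 9.5
tcp_pos: [0.4127, 0.1445, 0.2074]
eef_rot: [2.004, 1.553, 2.01]
ft_force: [-0.1, -0.5, -0.1]
grip_width: 0.697
```

```bash
python3 - <<'E'
from h import *
plan((.472,.167,.1),60)
wrist("w5")
E
```

```text
t 9.5 tcp [0.4127 0.1445 0.2074] jaw 0.3 turn 59.7 grip 64.8 F [-0.1 -0.5 -0.1]
 rot share [-0.1657  0.0003 -0.003 ] rows 7
 slide total share (after turn) [ 0.2685 -0.1002  0.1228]  before turn [0.2682 0.0509 0.1505] rows 3
```

View pics/w5.png

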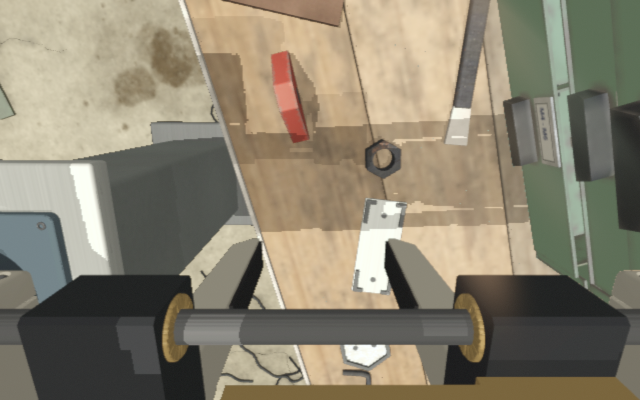

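```bash
python3 - <<'E'
import cv2
i=cv2.imread("pics/w5.png")
cv2.imwrite("pics/w5z.png",cv2.resize(i[130:300,340:420],None,fx=3.5,fy=3.5,interpolation=cv2.INTER_CUBIC))
cv2.imwrite("pics/w5y.png",cv2.resize(i[0:160,210:350],None,fx=3.7,fy=3.7,interpolation=cv2.INTER_CUBIC))
E
```

```text
(no output)
```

View pics/w5z.png

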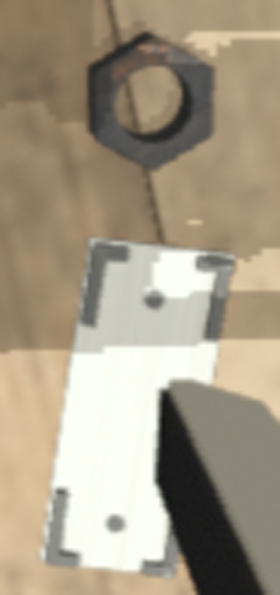

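View pics/w5y.png

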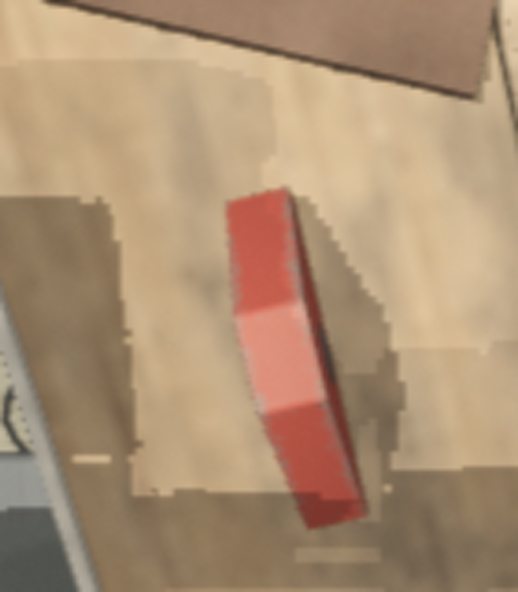

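```bash
python3 - <<'E'
from h import *
c=dict(np.load("pics/w5.npz"))
f=lambda p,o,s,z: ray(c,o[0]+(p[0]+.5)/s-.5,o[1]+(p[1]+.5)/s-.5,z)
N=(340,130);M=(210,0)
print("nut top", f((151,92),N,3.5,.019), "bore", f((151,98),N,3.5,.012))
P=np.array([f(p,M,3.7,.055) for p in [(236,315),(302,303),(327,402),(263,412)]])
print(P.mean(0),[np.linalg.norm(P[i]-P[(i+1)%4]) for i in range(4)],np.degrees(np.arctan2(*(P[0]+P[1]-P[2]-P[3])[1::-1])))
Q=[f(p,M,3.7,.01) for p in [(228,203),(290,190),(367,513),(308,528)]]
Q=np.array(Q);print(Q.mean(0),[np.linalg.norm(Q[i]-Q[(i+1)%4]) for i in range(4)],np.degrees(np.arctan2(*(Q[0]+Q[1]-Q[2]-Q[3])[1::-1])))
B=np.array([f(p,N,3.5,z) for p,z in [((93,238),.006),((235,256),.006),((43,566),.006)]])
print("nestmag",(B[1]+B[2])/2,np.linalg.norm(B[0]-B[1]),np.linalg.norm(B[0]-B[2]),np.degrees(np.arctan2(*(B[0]-B[2])[1::-1])))
E
```

```text
nut top [0.47220407 0.17227576 0.019     ] bore [0.47348451 0.16953981 0.012     ]
[0.37590746 0.22994626 0.055     ] [np.float64(0.01628999653381337), np.float64(0.02371207730867369), np.float64(0.016028316730486204), np.float64(0.02341440140387638)] 104.31392299258752
[0.37563081 0.23026328 0.01      ] [np.float64(0.017164866694414346), np.float64(0.08807572238866059), np.float64(0.017587736248729294), np.float64(0.0890480400609146)] 103.1822761460629
nestmag [0.474796   0.06199726 0.006     ] 0.04627878424540181 0.11833777306944675 83.80037516152291
```

Request:
jog_arm(slide=[[0,0.05,0.06],[0,0,0],[0,0,0],[0,0,0],[0,0,0]], rot=[[-0.0235,0,0],[-0.0235,0,0],[-0.0235,0,0],[-0.0235,0,0],[-0.0235,0,0]], claw=[0.3,0.3,0.3,0.3,0.3])

```text
time: 10.05
tcp_pos: [0.4379, 0.1604, 0.2079]
eef_rot: [1.266, 1.554, 2.01]
ft_force: [-0.1, 1.1, 0.2]
grip_width: 0.652
```

Request:
jog_arm(slide=[[0,0,0],[0,0,0],[0.05,0,0],[0,0,0],[0,0,0]], rot=[[-0.0235,0,0],[-0.0235,0,0],[0,0,0],[0,0,0],[0,0,0]], claw=[0.3,0.3,0.3,0.3,0.3])

```text
time: 10.55
tcp_pos: [0.4376, 0.1612, 0.1884]
eef_rot: [0.964, 1.554, 1.998]
ft_force: [-0.7, 0.3, 0.2]
grip_width: 0.65
```

```bash
python3 - <<'E'
from h import *
plan((.472,.169,.06),60)
E
```

```text
t 10.55 tcp [0.4376 0.1612 0.1884] jaw 59.2 turn 0.8 grip 60.4 F [-0.7  0.3  0.2]
 rot share [-0.0022  0.0015 -0.0022] rows 1
 slide total share (after turn) [ 0.321  -0.0647  0.0598]  before turn [ 0.3207 -0.0683  0.0577] rows 3
```

Request:
jog_arm(slide=[[0.03,-0.064,0.059],[0.09,0,0],[0.1,0,0],[0.1,0,0],[0,0,0]], rot=[[-0.002,0.0015,-0.002],[0,0,0],[0,0,0],[0,0,0],[0,0,0]], claw=[0.3,0.3,0.3,0.3,0.3])

```text
time: 11.05
tcp_pos: [0.4686, 0.1689, 0.0571]
eef_rot: [2.116, 1.563, -3.12]
ft_force: [-1.5, -0.2, 0.3]
grip_width: 0.652
```

```bash
python3 - <<'E'
from h import *
plan((.472,.169,.007),60)
wrist("w6")
E
```

```text
t 11.05 tcp [0.4686 0.1689 0.0571] jaw 60.0 turn 0.0 grip 60.6 F [-1.5 -0.2  0.3]
 rot share [-0.     -0.0007 -0.0011] rows 1
 slide total share (after turn) [ 0.1252 -0.0073  0.0045]  before turn [ 0.1251 -0.0082  0.0051] rows 2
```

View pics/w6.png

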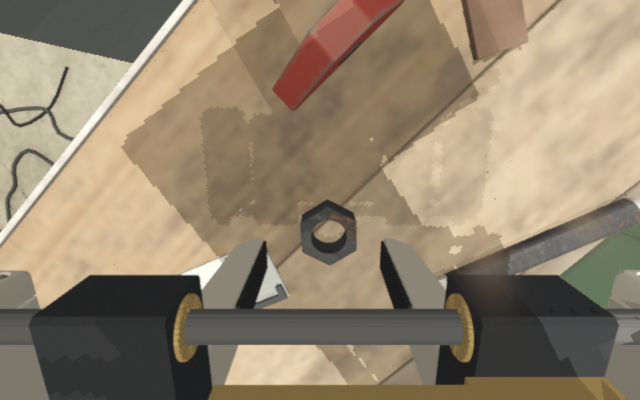

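```bash
python3 - <<'E'
from h import *
c=dict(np.load("pics/w6.npz"))
a=ray(c,329,226,.019);print(a,np.linalg.norm(ray(c,302,228,.019)-ray(c,356,228,.019)))
print("maybe key/file",ray(c,470,270,0.005))
plan((a[0],a[1],.007),60)
E
```

```text
[0.46686876 0.17247566 0.019     ] 0.03463979583822561
maybe key/file [0.55001663 0.24039146 0.005     ]
t 11.1 tcp [0.4706 0.1693 0.0597] jaw 60.0 turn -0.0 grip 60.4 F [ 0.1 -1.   1.4]
 rot share [ 0.     -0.0002 -0.0006] rows 1
 slide total share (after turn) [0.1319 0.0121 0.0023]  before turn [0.1319 0.0117 0.0025] rows 2
```

Request:
jog_arm(slide=[[0.04,0.004,0.002],[0.05,0,0],[0.03,0,0],[0,0,0],[0,0,0]], rot=[[0,0,0],[0,0,0],[0,0,0],[0,0,0],[0,0,0]], claw=[0.3,0.3,0.3,0.3,0.3])

```text
time: 11.6
tcp_pos: [0.4724, 0.1715, 0.0144]
eef_rot: [-0.646, 1.567, 0.402]
ft_force: [0.4, -0.2, 1.0]
grip_width: 0.65
```

```bash
python3 - <<'E'
from h import *
plan((.47,.1705,.007),60)
E
```

```text
t 11.6 tcp [0.4724 0.1715 0.0144] jaw 60.0 turn -0.0 grip 60.4 F [ 0.4 -0.2  1. ]
 rot share [0.0001 0.0005 0.0003] rows 1
 slide total share (after turn) [ 0.0184  0.0039 -0.0051]  before turn [ 0.0184  0.0039 -0.0051] rows 1
```

Request:
jog_arm(slide=[[0.018,0.004,-0.003],[0,0,0],[0,0,0]], rot=[[0,0,0],[0,0,0],[0,0,0]], claw=[0.3,0.3,0.3])

```text
time: 11.9
tcp_pos: [0.4693, 0.1712, 0.0061]
eef_rot: [-0.438, 1.569, 0.61]
ft_force: [0.6, -0.3, 0.2]
grip_width: 0.651
```

Request:
jog_arm(slide=[[0,0,0],[0,0,0],[0,0,0],[0,0,0],[0,0,0]], rot=[[0,0,0],[0,0,0],[0,0,0],[0,0,0],[0,0,0]], claw=[-0.4,-0.4,-0.4,-0.4,-0.4], newtons=30)

```text
time: 12.4
tcp_pos: [0.4694, 0.1712, 0.006]
eef_rot: [-0.443, 1.569, 0.604]
ft_force: [0.3, -1.1, -0.2]
grip_width: 0.379
```

```bash
python3 - <<'E'
from h import *
plan((.47,.1705,.1),60)
wrist("w7")
E
```

```text
t 12.4 tcp [0.4694 0.1712 0.006 ] jaw 60.0 turn -0.0 grip 35.2 F [ 0.3 -1.1 -0.2]
 rot share [0.0001 0.0003 0.0001] rows 1
 slide total share (after turn) [-0.2351 -0.0021 -0.0009]  before turn [-0.2351 -0.0024 -0.0004] rows 2
```

View pics/w7.png

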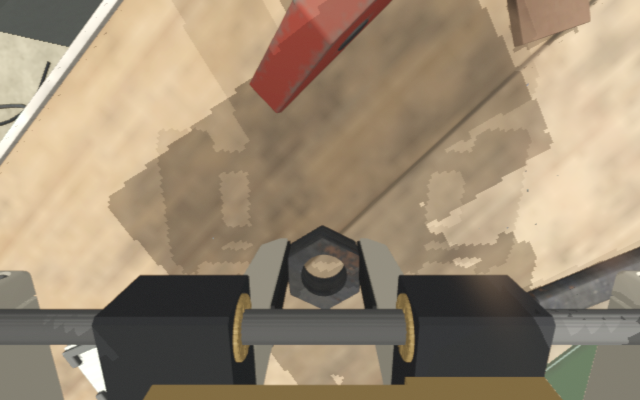

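```bash
python3 - <<'E'
from h import *
c=dict(np.load("pics/w7.npz"))
i=cv2.imread("pics/w7.png");cv2.imwrite("pics/w7z.png",cv2.resize(i[215:325,260:390],None,fx=5,fy=5,interpolation=cv2.INTER_CUBIC))
p,R,o=pose()
for v in (226,240,265,270,308):
  print(v,(R.inv().apply(ray(c,324,v,.019)-p)).round(4),(R.inv().apply(ray(c,324,v,0)-p)).round(4))
E
```

```text
226 [-0.0131  0.0218 -0.0009] [ 0.0059  0.0148 -0.0009]
240 [-0.0131  0.0146 -0.0009] [ 0.0059  0.0067 -0.0009]
265 [-0.0131  0.0012 -0.0009] [ 0.0059 -0.0083 -0.0009]
270 [-0.0131 -0.0015 -0.0009] [ 0.006  -0.0114 -0.0009]
308 [-0.013  -0.0232 -0.0009] [ 0.006  -0.0358 -0.0009]
```

View pics/w7z.png

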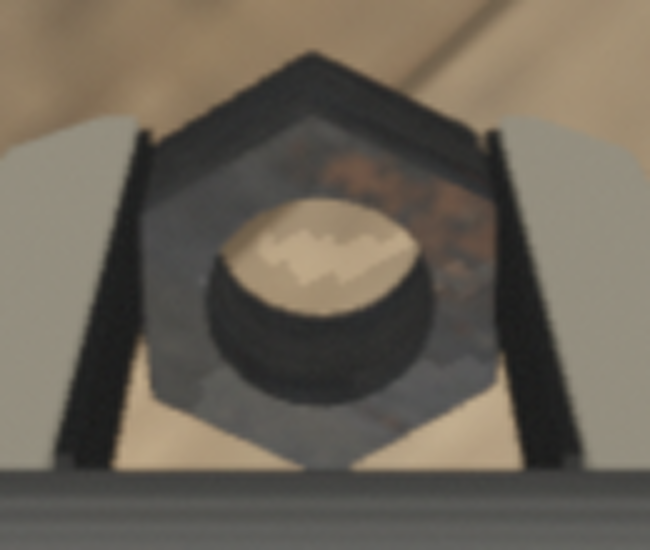

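Request:
jog_arm(slide=[[-0.05,0,0],[-0.1,0,0],[-0.1,0,0],[0,-0.05,-0.09],[0,-0.05,-0.09]], rot=[[0,0,0],[0,0,0],[0,0,0],[0,0,0],[0,0,0]], claw=[-0.4,-0.4,-0.4,-0.4,-0.4])

```text
time: 12.95
tcp_pos: [0.4689, 0.0887, 0.1074]
eef_rot: [-0.87, 1.565, 0.181]
ft_force: [-0.1, -0.1, -2.3]
grip_width: 0.38
```

Request:
jog_arm(slide=[[0,-0.06,-0.105],[0,-0.06,-0.105],[0,-0.06,-0.105],[0,0,0],[0,0,0]], rot=[[0,0,0],[0,0,0],[0,0,0],[0.0238,0,0],[0.0238,0,0]], claw=[-0.4,-0.4,-0.4,-0.4,-0.4])

```text
time: 13.45
tcp_pos: [0.4671, -0.0584, 0.1055]
eef_rot: [0.023, 1.569, 0.762]
ft_force: [-0.1, 0.6, -1.0]
grip_width: 0.376
```

Request:
jog_arm(slide=[[0,0,0],[0,0,0],[0,0,0],[0,0,0],[0,0,0]], rot=[[0.0238,0,0],[0.0238,0,0],[0.0238,0,0],[0.0238,0,0],[0.0238,0,0]], claw=[-0.4,-0.4,-0.4,-0.4,-0.4])

```text
time: 13.95
tcp_pos: [0.4671, -0.0563, 0.1054]
eef_rot: [0.899, 1.569, 0.894]
ft_force: [0.4, -0.1, 0.1]
grip_width: 0.38
```

```bash
python3 - <<'E'
from h import *
plan((.465,-.07,.05),0)
E
```

```text
t 13.95 tcp [ 0.4671 -0.0563  0.1054] jaw -0.3 turn 0.3 grip 35.3 F [ 0.4 -0.1  0.1]
 rot share [-0.0008  0.0002 -0.0002] rows 1
 slide total share (after turn) [ 0.1386 -0.0342 -0.0052]  before turn [ 0.1385 -0.0344 -0.0052] rows 2
```

Request:
jog_arm(slide=[[0.05,-0.034,-0.005],[0.05,0,0],[0.04,0,0],[0,0,0],[0,0,0]], rot=[[0,0,0],[0,0,0],[0,0,0],[0,0,0],[0,0,0]], claw=[-0.4,-0.4,-0.4,-0.4,-0.4])

```text
time: 14.45
tcp_pos: [0.4653, -0.0698, 0.0496]
eef_rot: [1.089, 1.569, 1.09]
ft_force: [1.4, 0.1, 0.2]
grip_width: 0.381
```

```bash
python3 - <<'E'
from h import *
plan((.465,-.07,.012),0)
wrist("w8")
E
```

```text
t 14.45 tcp [ 0.4653 -0.0698  0.0496] jaw 0.1 turn -0.1 grip 35.4 F [1.4 0.1 0.2]
 rot share [ 0.0002  0.0001 -0.0002] rows 1
 slide total share (after turn) [ 0.094  -0.0005 -0.0007]  before turn [ 0.094  -0.0006 -0.0008] rows 1
```

View pics/w8.png

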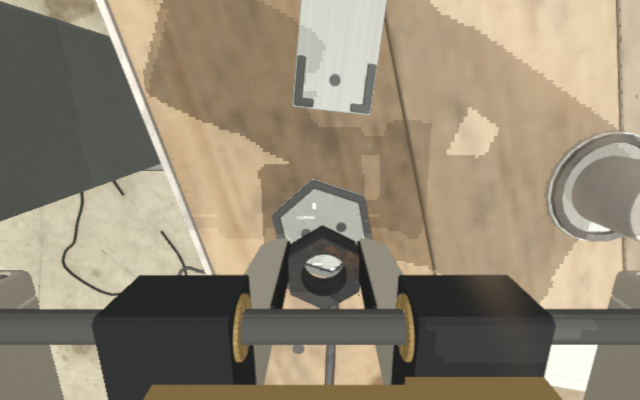

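Request:
jog_arm(slide=[[0.04,0,0],[0.04,0,0],[0.01,0,0],[0,0,0],[0,0,0]], rot=[[0,0,0],[0,0,0],[0,0,0],[0,0,0],[0,0,0]], claw=[-0.4,-0.4,-0.4,-0.4,-0.4])

```text
time: 15.0
tcp_pos: [0.4662, -0.0701, 0.0144]
eef_rot: [0.233, 1.568, 0.234]
ft_force: [0.3, -0.2, -1.1]
grip_width: 0.38
```

```bash
python3 - <<'E'
from h import *
plan((.465,-.07,.009),0)
wrist("w9")
E
```

```text
t 15.0 tcp [ 0.4662 -0.0701  0.0144] jaw 0.1 turn -0.1 grip 35.3 F [ 0.3 -0.2 -1.1]
 rot share [ 0.0002  0.0005 -0.0001] rows 1
 slide total share (after turn) [ 0.0136  0.0001 -0.0029]  before turn [ 0.0136  0.0001 -0.003 ] rows 1
```

View pics/w9.png

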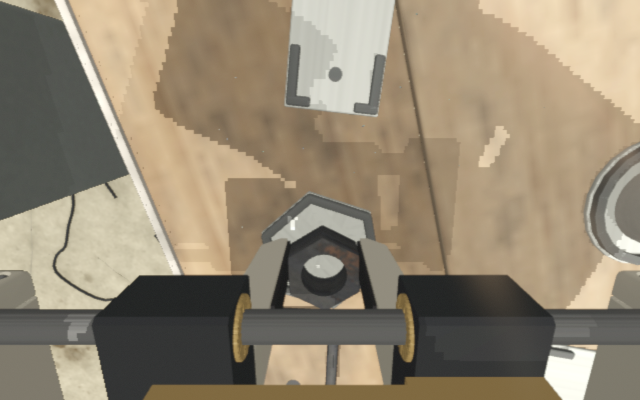

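Request:
jog_arm(slide=[[0.01,0,-0.003],[0.004,0,0],[0,0,0],[0,0,0]], rot=[[0,0,0],[0,0,0],[0,0,0],[0,0,0]], claw=[-0.4,-0.4,-0.4,-0.4])

```text
time: 15.45
tcp_pos: [0.4646, -0.07, 0.0089]
eef_rot: [0.299, 1.568, 0.301]
ft_force: [-1.9, 0.4, 8.9]
grip_width: 0.378
```

Request:
jog_arm(slide=[[0,0,0],[0,0,0],[0,0,0],[-0.04,0,0],[-0.09,0,0]], rot=[[0,0,0],[0,0,0],[0,0,0],[0,0,0],[0,0,0]], claw=[0.0,0.1,0.15,0.15,0.15])

```text
time: 15.95
tcp_pos: [0.4619, -0.069, 0.0581]
eef_rot: [2.452, 1.565, 2.453]
ft_force: [1.0, 0.4, -0.6]
grip_width: 0.574
```

Request:
jog_arm(slide=[[-0.1,0,0],[-0.1,0,0],[-0.1,0,0],[0,0,0]], rot=[[0,0,0],[0,0,0],[0,0,0],[0,0,0]], claw=[0.15,0.15,0.15,0.15])

```text
time: 16.35
tcp_pos: [0.4673, -0.0713, 0.1853]
eef_rot: [-0.242, 1.559, -0.241]
ft_force: [0.1, -0.1, 0.4]
grip_width: 0.575
```

```bash
python3 - <<'E'
from h import *
plan((.376,.16,.15),13)
wrist("w10")
E
```

```text
t 16.35 tcp [ 0.4673 -0.0713  0.1853] jaw 0.1 turn 12.9 grip 53.5 F [ 0.1 -0.1  0.4]
 rot share [-0.0359  0.0018  0.0007] rows 2
 slide total share (after turn) [ 0.0883  0.6149 -0.0924]  before turn [ 0.084   0.5789 -0.2286] rows 6
```

View pics/w10.png

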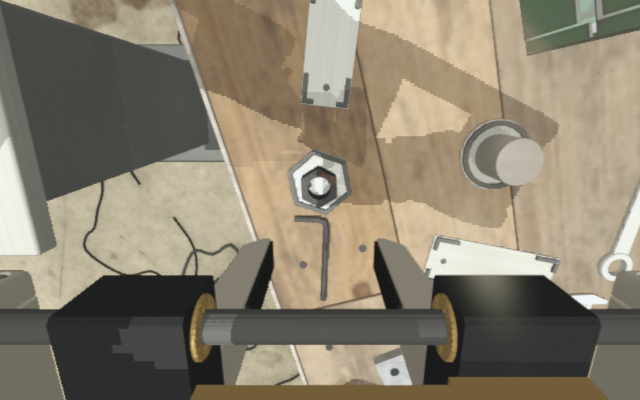

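Request:
jog_arm(slide=[[0,0,-0.04],[0,0,-0.04],[0.02,0.12,0],[0.02,0.12,0],[0.02,0.12,0]], rot=[[-0.018,0.0018,0.0007],[-0.018,0,0],[0,0,0],[0,0,0],[0,0,0]], claw=[0.15,0.15,0.15,0.15,0.15])

```text
time: 16.9
tcp_pos: [0.3979, 0.0695, 0.1554]
eef_rot: [2.505, 1.557, 2.729]
ft_force: [1.0, -0.5, 0.1]
grip_width: 0.574
```

Request:
jog_arm(slide=[[0.01,0.12,-0.01],[0.01,0.12,0],[0,0,0],[0,0,0]], rot=[[0,0,0],[0,0,0],[0,0,0],[0,0,0]], claw=[0.15,0.15,0.15,0.15])

```text
time: 17.3
tcp_pos: [0.3724, 0.162, 0.1485]
eef_rot: [2.591, 1.558, 2.822]
ft_force: [0.1, -0.6, -1.2]
grip_width: 0.573
```

```bash
python3 - <<'E'
from h import *
plan((.376,.228,.1),13.5)
wrist("w11")
E
```

```text
t 17.3 tcp [0.3724 0.162  0.1485] jaw 13.3 turn 0.2 grip 53.2 F [ 0.1 -0.6 -1.2]
 rot share [-0.0007 -0.0018 -0.0011] rows 1
 slide total share (after turn) [0.1213 0.1584 0.0473]  before turn [0.1219 0.1578 0.048 ] rows 2
```

View pics/w11.png

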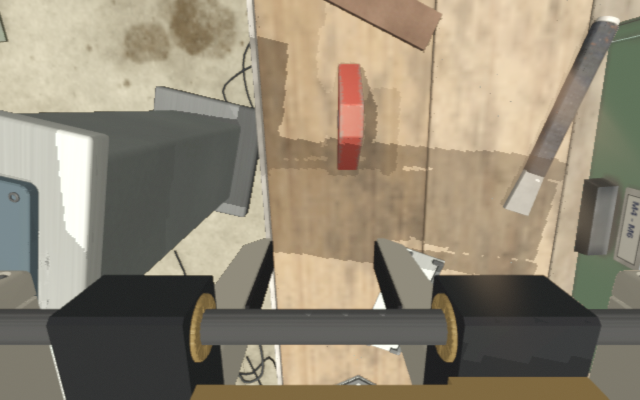

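```bash
python3 - <<'E'
from h import *
c=dict(np.load("pics/w11.npz"))
im=c["img"];hsv=cv2.cvtColor(im,cv2.COLOR_RGB2HSV)
m=(((hsv[...,0]<8)|(hsv[...,0]>172))&(hsv[...,1]>120)).astype(np.uint8)*255
m[:50]=0;m[190:]=0;m[:,:320]=0;m[:,400:]=0
cs,_=cv2.findContours(m,0,2);k=max(cs,key=cv2.contourArea)
print(cv2.boundingRect(k),cv2.minAreaRect(k))
a=ray(c,352,118.5,.055);print("top",a,np.linalg.norm(ray(c,341,118,.055)-ray(c,363,118,.055)))
b=[ray(c,348.5,65,.015),ray(c,348,169,.015)];print("ends",b,(b[0]+b[1])/2,np.linalg.norm(b[0]-b[1]))
plan((*((a[:2]+((b[0]+b[1])/2)[:2])/2),.1),13.5)
E
```

```text
(339, 64, 23, 42) ((349.63385009765625, 84.40923309326172), (41.71345520019531, 20.856727600097656), 86.8201675415039)
top [0.37536784 0.23167613 0.055     ] 0.016388153087109503
ends [array([0.36483938, 0.27202939, 0.015     ]), array([0.38602241, 0.18771699, 0.015     ])] [0.3754309  0.22987319 0.015     ] 0.08693274504681013
t 17.35 tcp [0.3732 0.161  0.1488] jaw 13.1 turn 0.4 grip 53.4 F [-0.5  0.5 -0.3]
 rot share [-0.0011 -0.0017 -0.0011] rows 1
 slide total share (after turn) [0.1221 0.1683 0.0461]  before turn [0.1228 0.1678 0.0463] rows 2
```

Request:
jog_arm(slide=[[0.02,0.085,0.023],[0.05,0.084,0.023],[0.08,0,0],[0,0,0],[0,0,0]], rot=[[-0.001,-0.0017,-0.0011],[0,0,0],[0,0,0],[0,0,0],[0,0,0]], claw=[0.15,0.15,0.15,0.15,0.15])

```text
time: 17.85
tcp_pos: [0.3765, 0.2296, 0.0897]
eef_rot: [-2.226, 1.57, -1.995]
ft_force: [0.2, -0.7, 1.0]
grip_width: 0.578
```

```bash
python3 - <<'E'
from h import *
plan((.3755,.229,.012),14)
wrist("w12")
E
```

```text
t 17.85 tcp [0.3765 0.2296 0.0897] jaw 13.2 turn 0.8 grip 53.8 F [ 0.2 -0.7  1. ]
 rot share [-0.0021 -0.      0.0001] rows 1
 slide total share (after turn) [ 0.1943 -0.0009 -0.0027]  before turn [ 0.1943 -0.0009 -0.0027] rows 2
```

View pics/w12.png

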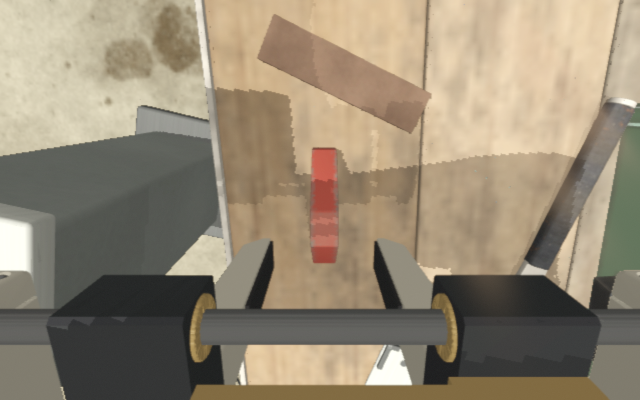

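Request:
jog_arm(slide=[[0.06,0,-0.003],[0.07,0,0],[0.05,0,0],[0.012,0,0],[0,0,0]], rot=[[-0.002,0,0],[0,0,0],[0,0,0],[0,0,0],[0,0,0]], claw=[0.15,0.15,0.15,0.15,0.15])

```text
time: 18.4
tcp_pos: [0.3761, 0.2305, 0.0138]
eef_rot: [0.031, 1.568, 0.275]
ft_force: [-0.1, -0.3, 0.6]
grip_width: 0.579
```

```bash
python3 - <<'E'
from h import *
plan((.3755,.229,.012),14)
c=wrist("w13")
c=dict(np.load("pics/w12.npz"))
P=np.array([ray(c,*p,.008) for p in [(277,14),(430,97),(413,132),(258,57)]])
print(P.mean(0),[np.linalg.norm(P[i]-P[(i+1)%4]).round(4) for i in range(4)],[np.degrees(np.arctan2(*(P[i]-P[(i+1)%4])[1::-1])).round(1) for i in range(4)])
E
```

```text
t 18.4 tcp [0.3761 0.2305 0.0138] jaw 14.0 turn -0.0 grip 53.9 F [-0.1 -0.3  0.6]
 rot share [ 0.0001  0.0004 -0.    ] rows 1
 slide total share (after turn) [ 0.0046 -0.0031 -0.0024]  before turn [ 0.0046 -0.0031 -0.0025] rows 1
[0.36890689 0.32548737 0.008     ] [np.float64(0.1172), np.float64(0.0261), np.float64(0.1197), np.float64(0.0296)] [np.float64(166.8), np.float64(80.4), np.float64(-11.4), np.float64(-104.7)]
```

View pics/w13.png

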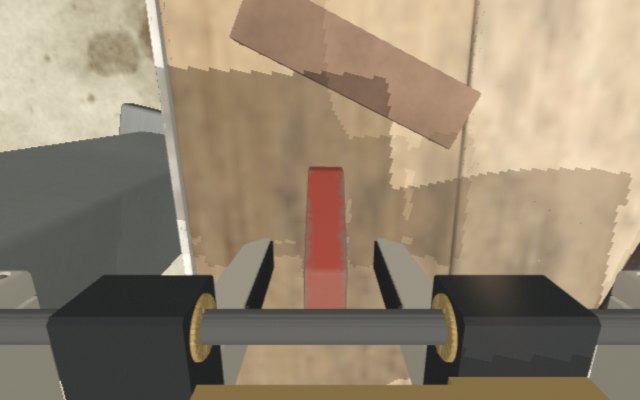

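Request:
jog_arm(slide=[[0.003,0,0],[0,0,0],[0,0,0],[0,0,0],[0,0,0]], rot=[[0,0,0],[0,0,0],[0,0,0],[0,0,0],[0,0,0]], claw=[-0.8,-0.8,-0.8,-0.8,-0.8], newtons=40)

```text
time: 18.95
tcp_pos: [0.3757, 0.2312, 0.0123]
eef_rot: [0.056, 1.568, 0.302]
ft_force: [1.7, 1.0, 0.1]
grip_width: 0.198
```

```bash
python3 - <<'E'
from h import *
plan((.3755,.229,.12),14)
p,R,o=pose(); c=dict(np.load("pics/w13.npz"))
print(R.inv().apply(ray(c,326,268,.055)-p),R.inv().apply(ray(c,325,167,.015)-p))
E
```

```text
t 18.95 tcp [0.3757 0.2312 0.0123] jaw 14.1 turn -0.1 grip 18.4 F [1.7 1.  0.1]
 rot share [ 0.0003  0.0005 -0.    ] rows 1
 slide total share (after turn) [-0.2693 -0.0052 -0.0019]  before turn [-0.2693 -0.0052 -0.0011] rows 3
[-0.04270181  0.01196047 -0.0002464 ] [-0.00269613  0.04621561 -0.00043876]
```

Request:
jog_arm(slide=[[-0.05,0,0],[-0.1,0,0],[-0.1,0,0],[0,0,0],[0,0,0]], rot=[[0,0,0],[0,0,0],[0.0189,0,0],[0.0189,0,0],[0.0189,0,0]], claw=[-0.8,-0.8,-0.8,-0.8,-0.8])

```text
time: 19.45
tcp_pos: [0.3756, 0.2312, 0.1132]
eef_rot: [0.411, 1.566, 0.296]
ft_force: [-0.5, -0.4, -4.3]
grip_width: 0.19
```

```bash
python3 - <<'E'
from h import *
plan((.4745,.061,.08),-6.4)
E
```

```text
t 19.45 tcp [0.3756 0.2312 0.1132] jaw -6.6 turn 0.2 grip 17.7 F [-0.5 -0.4 -4.3]
 rot share [-0.0005  0.0007 -0.0003] rows 1
 slide total share (after turn) [ 0.0829 -0.3954  0.2931]  before turn [ 0.0834 -0.3946  0.2939] rows 4
```

Request:
jog_arm(slide=[[0,-0.099,0.073],[0,-0.099,0.073],[0,-0.099,0.073],[0,-0.098,0.073],[0,0,0]], rot=[[0,0,0],[0,0,0],[0,0,0],[0,0,0],[0,0,0]], claw=[-0.8,-0.8,-0.8,-0.8,-0.8])

```text
time: 19.95
tcp_pos: [0.4773, 0.056, 0.1121]
eef_rot: [-0.201, 1.566, -0.317]
ft_force: [-0.2, 0.8, -3.5]
grip_width: 0.191
```

Request:
jog_arm(slide=[[0.05,0,0],[0.03,0,0],[0,0,0],[0,0,0]], rot=[[0,0,0],[0,0,0],[0,0,0],[0,0,0]], claw=[-0.8,-0.8,-0.8,-0.8])

```text
time: 20.35
tcp_pos: [0.4732, 0.0618, 0.0798]
eef_rot: [1.099, 1.57, 0.99]
ft_force: [-0.8, 0.6, -3.4]
grip_width: 0.193
```

```bash
python3 - <<'E'
from h import *
plan((.4745,.061,.03),-6.4)
wrist("w14")
E
```

```text
t 20.35 tcp [0.4732 0.0618 0.0798] jaw -6.2 turn -0.2 grip 18.0 F [-0.8  0.6 -3.4]
 rot share [ 0.0004  0.0001 -0.0001] rows 1
 slide total share (after turn) [ 0.1246 -0.0016  0.0034]  before turn [ 0.1246 -0.0018  0.0033] rows 1
```

View pics/w14.png

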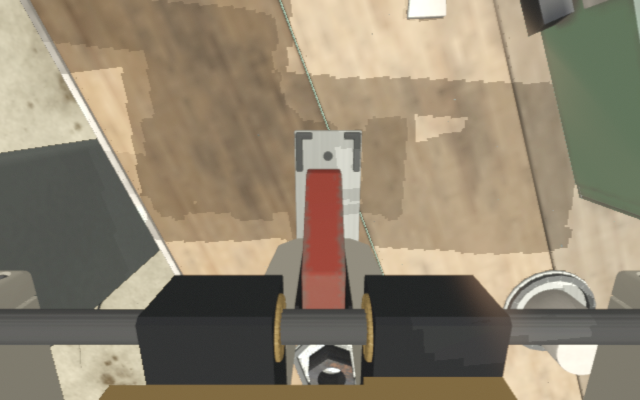

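```bash
python3 - <<'E'
from h import *
p,R,o=pose(); c=dict(np.load("pics/w14.npz"))
for q in [(295.5,132),(361,131.5)]: print(R.inv().apply(ray(c,*q,.006)-p).round(4))
for q in [(308,169),(340,169)]: print(R.inv().apply(ray(c,*q,.08)-p).round(4))
E
```

```text
[ 0.0744  0.0577 -0.0214]
[0.0744 0.058  0.0242]
[ 0.0004  0.0453 -0.0096]
[0.0004 0.0453 0.0063]
```

Request:
jog_arm(slide=[[0.05,0,0.0035],[0.05,0,0],[0.045,0,0],[0,0,0],[0,0,0]], rot=[[0,0,0],[0,0,0],[0,0,0],[0,0,0],[0,0,0]], claw=[-0.8,-0.8,-0.8,-0.8,-0.8])

```text
time: 20.9
tcp_pos: [0.4758, 0.0613, 0.0228]
eef_rot: [0.349, 1.568, 0.24]
ft_force: [0.3, -0.0, -2.0]
grip_width: 0.192
```

```bash
python3 - <<'E'
from h import *
plan((.4745,.0615,.0153),-6.4)
wrist("w15")
E
```

```text
t 20.9 tcp [0.4758 0.0613 0.0228] jaw -6.3 turn -0.1 grip 17.8 F [ 0.3 -0.  -2. ]
 rot share [ 0.0004  0.0004 -0.0001] rows 1
 slide total share (after turn) [ 0.0187  0.0002 -0.0033]  before turn [ 0.0187  0.0002 -0.0034] rows 1
```

View pics/w15.png

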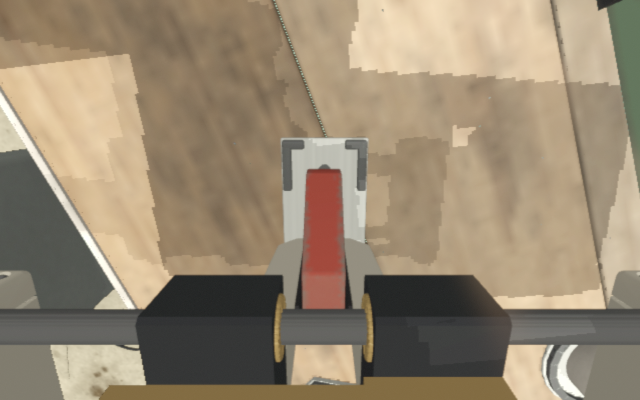

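Well centred; lower the last 7 mm.

Request:
jog_arm(slide=[[0.01,0,-0.001],[0.006,0,0],[0,0,0],[0,0,0]], rot=[[0,0,0],[0,0,0],[0,0,0],[0,0,0]], claw=[-0.8,-0.8,-0.8,-0.8])

```text
time: 21.35
tcp_pos: [0.4751, 0.0611, 0.0159]
eef_rot: [0.387, 1.568, 0.276]
ft_force: [0.2, 0.3, -2.9]
grip_width: 0.193
```

Request:
jog_arm(slide=[[0.003,0,0],[0,0,0],[0,0,0]], rot=[[0,0,0],[0,0,0],[0,0,0]], claw=[-0.8,-0.8,-0.8])

```text
time: 21.65
tcp_pos: [0.4754, 0.061, 0.0153]
eef_rot: [0.3, 1.568, 0.19]
ft_force: [-2.0, 0.8, 5.1]
grip_width: 0.188
```

Request:
jog_arm(slide=[[0,0,0],[0,0,0],[0,0,0],[0,0,0],[-0.04,0,0]], rot=[[0,0,0],[0,0,0],[0,0,0],[0,0,0],[0,0,0]], claw=[-0.5,-0.3,-0.1,0.0,0.0])

```text
time: 22.15
tcp_pos: [0.4734, 0.0611, 0.0291]
eef_rot: [2.754, 1.569, 2.644]
ft_force: [-0.9, -0.4, 0.3]
grip_width: 0.491
```

Request:
jog_arm(slide=[[-0.08,0,0],[-0.1,0,0],[-0.1,0,0],[-0.1,0,0],[0,0,0]], rot=[[0,0,0],[0,0,0],[0,0,0],[0,0,0],[0,0,0]], claw=[0.0,0.0,0.0,0.0,0.0])

```text
time: 22.65
tcp_pos: [0.4783, 0.0607, 0.188]
eef_rot: [0.071, 1.558, -0.039]
ft_force: [0.7, -0.0, 0.6]
grip_width: 0.498
```

```bash
python3 - <<'E'
from h import *
plan((.368,.25,.13),78.7)
wrist("w16")
E
```

```text
t 22.65 tcp [0.4783 0.0607 0.188 ] jaw -6.3 turn 85.0 grip 46.3 F [ 0.7 -0.   0.6]
 rot share [-0.2361  0.0018  0.0014] rows 10
 slide total share (after turn) [0.1451 0.3632 0.4102]  before turn [ 0.1413  0.4401 -0.3279] rows 5
```

View pics/w16.png

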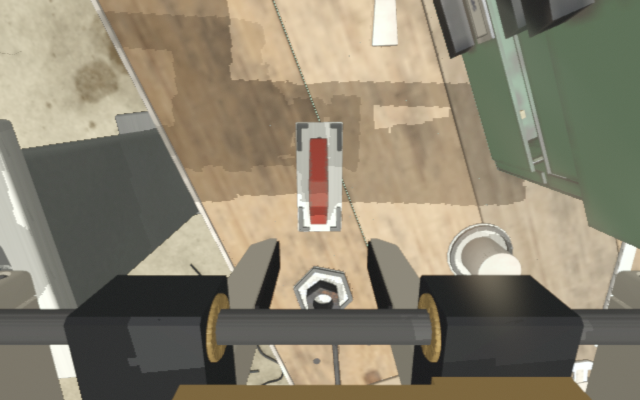

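Request:
jog_arm(slide=[[0.02,0.088,-0.0656],[0.02,0.088,-0.0656],[0.02,0.088,-0.0656],[0.02,0.088,-0.0656],[0.02,0.088,-0.0656]], rot=[[0,0.0018,0.0014],[0,0,0],[0,0,0],[0,0,0],[0,0,0]], claw=[0.2,0.2,0.2,0.2,0.2])

```text
time: 23.2
tcp_pos: [0.3614, 0.2514, 0.1431]
eef_rot: [2.508, 1.556, 2.397]
ft_force: [0.5, 1.1, -0.4]
grip_width: 0.597
```

Request:
jog_arm(slide=[[0,0,0],[0,0,0],[0,0,0],[0,0,0],[0,0,0]], rot=[[-0.0236,0,0],[-0.0236,0,0],[-0.0236,0,0],[-0.0236,0,0],[-0.0236,0,0]], claw=[0.2,0.2,0.2,0.2,0.2])

```text
time: 23.7
tcp_pos: [0.3622, 0.2503, 0.1432]
eef_rot: [1.796, 1.556, 2.434]
ft_force: [0.1, 0.1, -0.1]
grip_width: 0.602
```

Request:
jog_arm(slide=[[0,0,0],[0,0,0],[0,0,0],[0,0,0],[0,0,0]], rot=[[-0.0236,0,0],[-0.0236,0,0],[-0.0236,0,0],[-0.0236,0,0],[-0.0236,0,0]], claw=[0.2,0.2,0.2,0.2,0.2])

```text
time: 24.2
tcp_pos: [0.3623, 0.2502, 0.1432]
eef_rot: [1.058, 1.556, 2.437]
ft_force: [-0.6, -0.6, -0.5]
grip_width: 0.596
```

```bash
python3 - <<'E'
from h import *
plan((.3685,.3245,.07),78.5)
wrist("w17"); print(observe()["q"])
E
```

```text
t 24.2 tcp [0.3623 0.2502 0.1432] jaw 79.0 turn -0.5 grip 55.4 F [-0.6 -0.6 -0.5]
 rot share [ 0.0014  0.0011 -0.002 ] rows 1
 slide total share (after turn) [0.1829 0.0218 0.1852]  before turn [0.1845 0.0179 0.1841] rows 3
[ 0.33897908  0.13418933  1.89172293  0.01404217  1.12310289 -1.05345978]
```

View pics/w17.png

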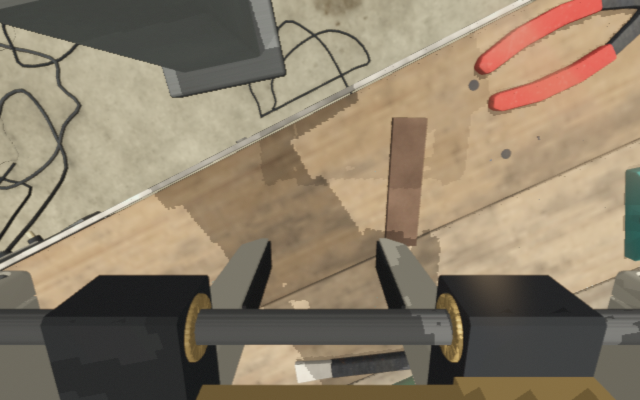

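```bash
python3 - <<'E'
from h import *
c=dict(np.load("pics/w17.npz"))
im=c["img"][110:255,370:440]; cv2.imwrite("pics/w17z.png",cv2.resize(im[:,:,::-1],None,fx=4,fy=4,interpolation=cv2.INTER_CUBIC))
P=np.array([ray(c,*p,.008) for p in [(392,118),(427,118),(415,246),(386,238)]])
print(P.mean(0),[np.linalg.norm(P[i]-P[(i+1)%4]).round(4) for i in range(4)],[np.degrees(np.arctan2(*(P[i]-P[(i+1)%4])[1::-1])).round(1) for i in range(4)])
E
```

```text
[0.36596306 0.32555541 0.008     ] [np.float64(0.0305), np.float64(0.1197), np.float64(0.0296), np.float64(0.1113)] [np.float64(-101.0), np.float64(168.1), np.float64(62.6), np.float64(-10.9)]
```

View pics/w17z.png

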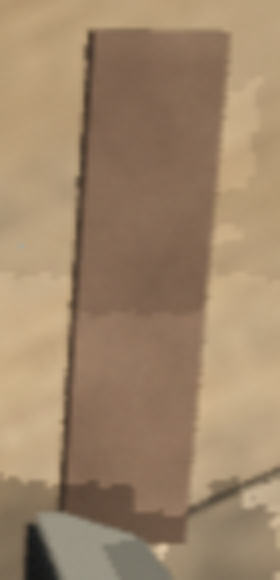

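Request:
jog_arm(slide=[[0.0,0.022,0.093],[0.05,0,0.093],[0.09,0,0],[0.09,0,0],[0,0,0]], rot=[[0.0014,0.0011,-0.002],[0,0,0],[0,0,0],[0,0,0],[0,0,0]], claw=[0.2,0.2,0.2,0.2,0.2])

```text
time: 24.75
tcp_pos: [0.3656, 0.3232, 0.0482]
eef_rot: [2.292, 1.562, -2.629]
ft_force: [-0.7, 0.1, -0.0]
grip_width: 0.599
```

```bash
python3 - <<'E'
from h import *
plan((.368,.3248,.003),78.5)
wrist("w18")
E
```

```text
t 24.75 tcp [0.3656 0.3232 0.0482] jaw 78.0 turn 0.5 grip 55.7 F [-0.7  0.1 -0. ]
 rot share [-0.0013 -0.0009 -0.001 ] rows 1
 slide total share (after turn) [ 0.113  -0.0051  0.0051]  before turn [ 0.113  -0.0058  0.0058] rows 1
```

View pics/w18.png

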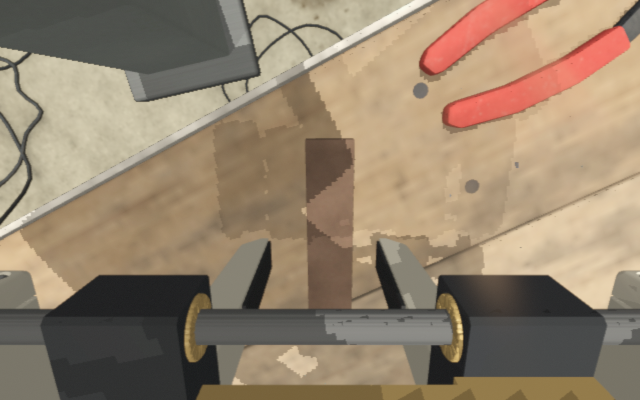

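```bash
python3 - <<'E'
from h import *
p,R,o=pose(); c=dict(np.load("pics/w18.npz"))
for q in [(305.5,139),(353,139),(308,300),(352,300)]: print(R.inv().apply(ray(c,*q,.008)-p).round(4))
E
```

```text
[ 0.043   0.0598 -0.0128]
[0.0429 0.0598 0.0158]
[ 0.0426 -0.05   -0.0127]
[ 0.0425 -0.0499  0.0177]
```

Request:
jog_arm(slide=[[0.04,-0.006,0.005],[0.05,0,0],[0.01,0,0],[0,0,0],[0,0,0]], rot=[[-0.0013,-0.0009,-0.001],[0,0,0],[0,0,0],[0,0,0],[0,0,0]], claw=[0.1,0.1,0.1,0.1,0.1])

```text
time: 25.3
tcp_pos: [0.3739, 0.3273, 0.0147]
eef_rot: [-0.864, 1.557, 0.508]
ft_force: [-0.2, 0.1, 0.2]
grip_width: 0.549
```

```bash
python3 - <<'E'
from h import *
plan((.368,.324,.003),78.5)
E
```

```text
t 25.3 tcp [0.3739 0.3273 0.0147] jaw 78.6 turn -0.1 grip 51.0 F [-0.2  0.1  0.2]
 rot share [0.0002 0.0014 0.0016] rows 1
 slide total share (after turn) [ 0.0292  0.0129 -0.0111]  before turn [ 0.029   0.0132 -0.0113] rows 1
```

Request:
jog_arm(slide=[[0.01,0.008,-0.008],[0,0,0],[0,0,0]], rot=[[0,0.0006,0.0007],[0,0,0],[0,0,0]], claw=[0.1,0.1,0.1])

```text
time: 25.6
tcp_pos: [0.3693, 0.3245, 0.0096]
eef_rot: [-0.858, 1.565, 0.514]
ft_force: [1.2, -0.3, 0.1]
grip_width: 0.554
```

```bash
python3 - <<'E'
from h import *
plan((.368,.324,.003),78.5)
E
```

```text
t 25.6 tcp [0.3693 0.3245 0.0096] jaw 78.6 turn -0.1 grip 51.5 F [ 1.2 -0.3  0.1]
 rot share [0.0003 0.0006 0.0007] rows 1
 slide total share (after turn) [ 0.0165  0.003  -0.0019]  before turn [ 0.0165  0.0031 -0.0019] rows 1
```

Request:
jog_arm(slide=[[0.009,0.002,-0.001],[0.006,0,0],[0,0,0],[0,0,0]], rot=[[0,0.0003,0.0003],[0,0,0],[0,0,0],[0,0,0]], claw=[0.1,0.1,0.1,0.1])

```text
time: 26.0
tcp_pos: [0.3684, 0.3242, 0.0031]
eef_rot: [-0.932, 1.568, 0.44]
ft_force: [0.8, 0.4, 0.2]
grip_width: 0.551
```

Request:
jog_arm(slide=[[0,0,0],[0,0,0],[0,0,0],[0,0,0],[0,0,0]], rot=[[0,0,0],[0,0,0],[0,0,0],[0,0,0],[0,0,0]], claw=[-0.6,-0.6,-0.6,-0.6,-0.6], newtons=50)

```text
time: 26.5
tcp_pos: [0.3686, 0.3244, 0.0034]
eef_rot: [-0.884, 1.567, 0.488]
ft_force: [-0.2, 0.8, -0.3]
grip_width: 0.312
```

```bash
python3 - <<'E'
from h import *
plan((.45,.15,.1),78.5)
p,R,o=pose();c=wrist("w19")
E
```

```text
t 26.5 tcp [0.3686 0.3244 0.0034] jaw 78.6 turn -0.1 grip 29.0 F [-0.2  0.8 -0.3]
 rot share [0.0003 0.0004 0.0004] rows 1
 slide total share (after turn) [-0.2416 -0.2863 -0.3868]  before turn [-0.2417 -0.2861 -0.3868] rows 5
```

View pics/w19.png

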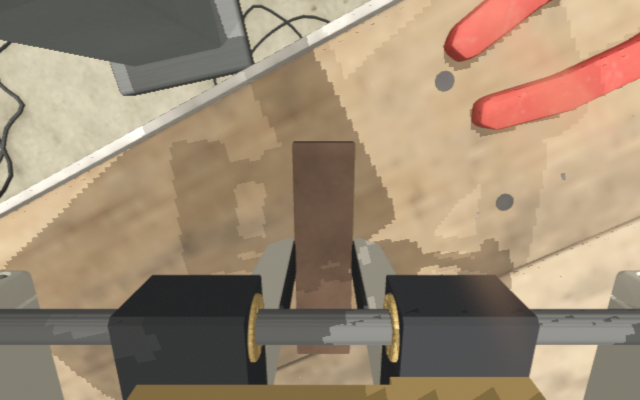

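```bash
python3 - <<'E'
from h import *
p,R,o=pose(); c=dict(np.load("pics/w19.npz"))
a,b=[R.inv().apply(ray(c,*q,.008)-p) for q in [(324,142),(323,353)]]; print(a,b,(a+b)/2,a[1]-b[1])
E
```

```text
[-0.00480305  0.06119732 -0.00054242] [-0.00448176 -0.05786868 -0.001075  ] [-0.0046424   0.00166432 -0.00080871] 0.11906600225764553
```

Request:
jog_arm(slide=[[-0.04,0,0],[-0.09,0,0],[-0.11,0,0],[-0.04,-0.046,-0.1],[0,-0.046,-0.1]], rot=[[0,0,0],[0,0,0],[0,0,0],[0,0,0],[0,0,0]], claw=[-0.6,-0.6,-0.6,-0.6,-0.6])

```text
time: 27.05
tcp_pos: [0.39, 0.2388, 0.1179]
eef_rot: [-1.049, 1.562, 0.327]
ft_force: [1.1, -0.9, -3.0]
grip_width: 0.314
```

Request:
jog_arm(slide=[[0,-0.046,-0.1],[0,-0.046,-0.1],[0,-0.046,-0.1],[0,-0.046,-0.1],[0,-0.046,-0.1]], rot=[[0,0,0],[0,0,0],[0,0,0],[0,0,0],[0,0,0]], claw=[-0.6,-0.6,-0.6,-0.6,-0.6])

```text
time: 27.55
tcp_pos: [0.4386, 0.0225, 0.1148]
eef_rot: [-0.693, 1.568, 0.679]
ft_force: [1.0, 0.4, -2.7]
grip_width: 0.316
```

Request:
jog_arm(slide=[[0,-0.046,-0.1],[0,0,0],[0,0,0]], rot=[[0,0,0],[0,0,0],[0,0,0]], claw=[-0.6,-0.6,-0.6])

```text
time: 27.85
tcp_pos: [0.4487, -0.0195, 0.1145]
eef_rot: [-0.321, 1.569, 1.048]
ft_force: [0.2, 0.0, -2.5]
grip_width: 0.312
```

```bash
python3 - <<'E'
from h import *
plan((.6593,-.1784,.12),78.6); print(observe()["q"])
E
```

```text
t 27.85 tcp [ 0.4487 -0.0195  0.1145] jaw 78.4 turn 0.2 grip 29.1 F [ 0.2  0.  -2.5]
 rot share [-0.0005  0.0003  0.0001] rows 1
 slide total share (after turn) [-0.0136 -0.5945 -0.2854]  before turn [-0.0138 -0.5953 -0.2837] rows 6
[-0.29453078  0.18207661  1.91462409  0.00257825  1.04437581 -1.66477395]
```

Request:
jog_arm(slide=[[0,-0.099,-0.0475],[0,-0.099,-0.0475],[0,-0.099,-0.0475],[0,-0.099,-0.0475],[0,-0.099,-0.0475]], rot=[[0,0,0],[0,0,0],[0,0,0],[0,0,0],[0,0,0]], claw=[-0.6,-0.6,-0.6,-0.6,-0.6])

```text
time: 28.35
tcp_pos: [0.6254, -0.1494, 0.1147]
eef_rot: [-0.176, 1.568, 1.199]
ft_force: [1.1, 0.2, -2.3]
grip_width: 0.309
```

Request:
jog_arm(slide=[[0,-0.099,-0.0475],[0,0,0],[0,0,0]], rot=[[0,0,0],[0,0,0],[0,0,0]], claw=[-0.6,-0.6,-0.6])

```text
time: 28.65
tcp_pos: [0.6593, -0.1756, 0.1137]
eef_rot: [0.312, 1.568, 1.686]
ft_force: [-0.4, 0.4, -2.6]
grip_width: 0.311
```

```bash
python3 - <<'E'
from h import *
plan((.6593,-.1784,.06),78.6); wrist("w20")
E
```

```text
t 28.65 tcp [ 0.6593 -0.1756  0.1137] jaw 78.7 turn -0.1 grip 28.9 F [-0.4  0.4 -2.6]
 rot share [ 0.0002  0.0005 -0.0002] rows 1
 slide total share (after turn) [ 0.1342 -0.0014 -0.007 ]  before turn [ 0.1341 -0.0015 -0.0074] rows 2
```

View pics/w20.png

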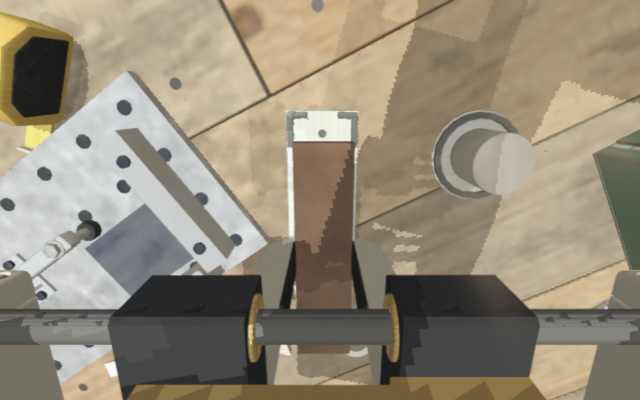

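```bash
python3 - <<'E'
from h import *
p,R,o=pose(); c=dict(np.load("pics/w20.npz"))
for q in [(286.5,112),(358,111.5)]: print(R.inv().apply(ray(c,*q,.005)-p).round(4), ray(c,*q,.005).round(4))
for q in [(293,142),(355,142),(297,352)]: print(R.inv().apply(ray(c,*q,p[2]+.005)-p).round(4))
E
```

```text
[ 0.1091  0.0718 -0.03  ] [ 0.5824 -0.1901  0.005 ]
[0.1093 0.0721 0.0261] [ 0.5931 -0.135   0.005 ]
[-0.005   0.0606 -0.0155]
[-0.0049  0.0605  0.0136]
[-0.0051 -0.057  -0.0162]
```

```bash
python3 - <<'E'
from h import *
p,R,o=pose(); c=dict(np.load("pics/w20.npz"));d=dict(np.load("pics/w1.npz"))
def tri(a,b):
    P=[x["intrinsics"]@np.c_[x["R"],x["t"]] for x in (c,d)]
    X=cv2.triangulatePoints(P[0],P[1],np.array(a,float),np.array(b,float));X=(X[:3]/X[3])[:,0];return X, R.inv().apply(X-p)
print("knob",tri((89,230),(487,69)))
print("corner far",tri((128,72),(391,143)))
print("edge corner",R.inv().apply(ray(c,268,240,.02)-p),ray(c,268,240,.02))
print("rail end",tri((117,131),(410,112)) , R.inv().apply(ray(c,233,255,.03)-p))
E
```

```text
knob (array([ 0.64052332, -0.36312328,  0.0256316 ]), array([ 0.08787853, -0.01908818, -0.18828104]))
corner far (array([ 0.53094006, -0.30091362,  0.0066947 ]), array([ 0.10705406,  0.10053787, -0.14879627]))
edge corner [ 0.09392914 -0.02996956 -0.04684526] [ 0.67889236 -0.22653925  0.02      ]
rail end (array([ 0.57070809, -0.29810001,  0.04960463]), array([ 0.06413829,  0.06213359, -0.13811808])) [ 0.08383858 -0.03871363 -0.07378027]
```

```bash
python3 - <<'E'
from h import *
c=read_camera("scene"); cv2.imwrite("pics/s1.png",c["img"][:,:,::-1]); i=c["img"][:,:,::-1]
cv2.imwrite("pics/s1z.png",cv2.resize(i[120:280,320:560],None,fx=3.3,fy=3.3,interpolation=cv2.INTER_CUBIC))
E
```

```text
(no output)
```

View pics/s1z.png

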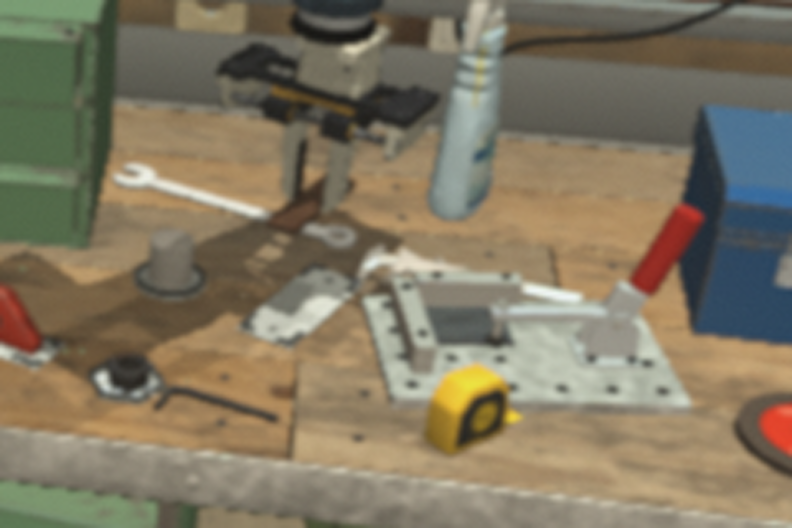

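Request:
jog_arm(slide=[[0.06,-0.006,-0.003],[0.08,0,0],[0.06,0,0],[0.02,0,0],[0,0,0]], rot=[[0,0,0],[0,0,0],[0,0,0],[0,0,0],[0,0,0]], claw=[-0.6,-0.6,-0.6,-0.6,-0.6])

```text
time: 29.25
tcp_pos: [0.6607, -0.1773, 0.0266]
eef_rot: [0.178, 1.568, 1.551]
ft_force: [0.3, -0.6, -2.6]
grip_width: 0.312
```

```bash
python3 - <<'E'
from h import *
plan((.6615,-.178,.0065),78.6); p,R,o=pose(); c=wrist("w21")
E
```

```text
t 29.25 tcp [ 0.6607 -0.1773  0.0266] jaw 78.7 turn -0.1 grip 29.0 F [ 0.3 -0.6 -2.6]
 rot share [ 0.0002  0.0004 -0.0001] rows 1
 slide total share (after turn) [ 0.0503 -0.0023 -0.0014]  before turn [ 0.0503 -0.0023 -0.0015] rows 1
```

View pics/w21.png

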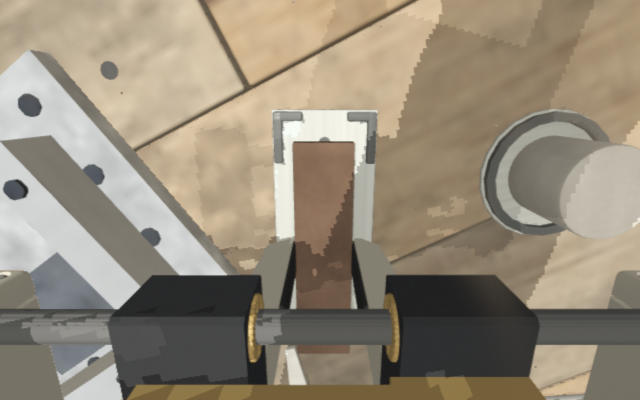

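```bash
python3 - <<'E'
from h import *
p,R,o=pose(); c=dict(np.load("pics/w21.npz"))
for q in [(273,111),(378,111)]: print(R.inv().apply(ray(c,*q,.005)-p).round(4))
for q in [(293,142),(355,142),(297,352)]: print(R.inv().apply(ray(c,*q,p[2]+.005)-p).round(4))
E
```

```text
[ 0.0229  0.0762 -0.0273]
[0.023  0.0762 0.0289]
[-0.0052  0.0627 -0.0146]
[-0.0051  0.0626  0.0144]
[-0.0049 -0.0542 -0.0152]
```

Request:
jog_arm(slide=[[0.025,0,0.001],[0.018,0,0],[0,0,0],[0,0,0]], rot=[[0,0,0],[0,0,0],[0,0,0],[0,0,0]], claw=[-0.6,-0.6,-0.6,-0.6])

```text
time: 29.7
tcp_pos: [0.6622, -0.1784, 0.0102]
eef_rot: [-0.869, 1.568, 0.503]
ft_force: [-0.4, -0.5, -3.0]
grip_width: 0.312
```

Request:
jog_arm(slide=[[0.005,0,0],[0,0,0],[0,0,0]], rot=[[0,0,0],[0,0,0],[0,0,0]], claw=[-0.6,-0.6,-0.6])

```text
time: 30.0
tcp_pos: [0.6623, -0.1785, 0.0083]
eef_rot: [-0.958, 1.568, 0.414]
ft_force: [0.2, -0.4, -2.9]
grip_width: 0.31
```

Request:
jog_arm(slide=[[0.004,0,0],[0,0,0],[0,0,0]], rot=[[0,0,0],[0,0,0],[0,0,0]], claw=[-0.6,-0.6,-0.6])

```text
time: 30.3
tcp_pos: [0.6622, -0.1784, 0.0066]
eef_rot: [-0.895, 1.568, 0.477]
ft_force: [-0.5, 0.6, -2.8]
grip_width: 0.31
```

Request:
jog_arm(slide=[[0.002,0,0],[0,0,0],[0,0,0]], rot=[[0,0,0],[0,0,0],[0,0,0]], claw=[-0.6,-0.6,-0.6])

```text
time: 30.6
tcp_pos: [0.6623, -0.1784, 0.0064]
eef_rot: [-1.025, 1.568, 0.347]
ft_force: [-1.5, 0.7, 3.3]
grip_width: 0.312
```

Contact. Release and retreat.

Request:
jog_arm(slide=[[0,0,0],[0,0,0],[0,0,0],[-0.03,0,0],[-0.06,0,0]], rot=[[0,0,0],[0,0,0],[0,0,0],[0,0,0],[0,0,0]], claw=[-0.3,-0.1,-0.1,-0.1,-0.1])

```text
time: 31.1
tcp_pos: [0.6607, -0.1778, 0.0405]
eef_rot: [0.578, 1.567, 1.95]
ft_force: [-0.2, -0.1, -0.0]
grip_width: 0.449
```

Request:
jog_arm(slide=[[-0.1,0,0],[-0.1,0,0],[-0.1,0,0],[-0.1,0.05,0],[0,0.05,0]], rot=[[0,0,0],[0,0,0],[0,0,0],[0,0,0],[0,0,0]], claw=[-0.1,-0.1,-0.1,-0.1,-0.1])

```text
time: 31.6
tcp_pos: [0.6255, -0.1722, 0.2098]
eef_rot: [-1.659, 1.555, -0.287]
ft_force: [-0.1, -1.1, 0.1]
grip_width: 0.449
```

Request:
jog_arm(slide=[[0,-0.1,0],[0,-0.1,0],[0,-0.1,0],[0,0,0],[0,0,0]], rot=[[0,0,0],[0,0,0],[0,0,0],[0,0,0],[0,0,0]], claw=[-0.1,-0.1,-0.1,-0.1,-0.1])

```text
time: 32.1
tcp_pos: [0.7401, -0.1943, 0.201]
eef_rot: [-0.312, 1.569, 1.061]
ft_force: [-0.1, 0.4, -0.3]
grip_width: 0.45
```

```bash
python3 - <<'E'
from h import *
plan((.6615,-.178,.25),78.6); c=wrist("w22")
E
```

```text
t 32.1 tcp [ 0.7401 -0.1943  0.201 ] jaw 78.6 turn -0.0 grip 41.8 F [-0.1  0.4 -0.3]
 rot share [0.0001 0.0003 0.0001] rows 1
 slide total share (after turn) [-0.1225  0.2007  0.0012]  before turn [-0.1226  0.2007  0.0015] rows 2
```

View pics/w22.png

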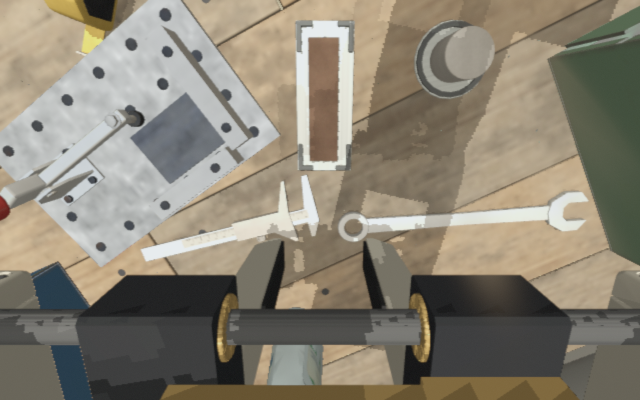

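```bash
python3 - <<'E'
from h import *
c=dict(np.load("pics/w22.npz"))
n=ray(c,325,95,.005);b=ray(c,323.5,99,.011);print("bar vs nest",n,b,b-n)
d=dict(np.load("pics/w10.npz"))
print("nut vs nest",ray(d,319.5,181.5,.006),ray(d,319,186,.022), "key corner",ray(d,325,219,.004),"key tip",ray(d,324,299,.004))
e=dict(np.load("pics/w16.npz"))
print("magnet vs nest",ray(e,320,177,.005),(ray(e,317.5,138,.02)+ray(e,318,223,.02))/2)
s=read_camera("scene")["img"]; s0=np.load("pics/scene0.npz")["img"]
for nm,im in (("now",s),("start",s0)):
    h=cv2.cvtColor(im,cv2.COLOR_RGB2HSV);m=((h[...,0]>20)&(h[...,0]<33)&(h[...,1]>170)&(h[...,2]>120)).astype(np.uint8);m[:225]=0;m[265:]=0;m[:,:440]=0;m[:,485:]=0
    M=cv2.moments(m);print(nm,"tape",M["m10"]/M["m00"],M["m01"]/M["m00"],M["m00"])
cv2.imwrite("pics/s2z.png",cv2.resize(s[140:290,270:510,::-1],None,fx=3.3,fy=3.3,interpolation=cv2.INTER_CUBIC))
E
```

```text
bar vs nest [ 0.65489171 -0.17571557  0.005     ] [ 0.65849571 -0.17802345  0.011     ] [ 0.003604   -0.00230788  0.006     ]
nut vs nest [ 0.46405538 -0.07289123  0.006     ] [ 0.46353477 -0.07386104  0.022     ] key corner [ 0.46993524 -0.11499229  0.004     ] key tip [ 0.46901089 -0.21359943  0.004     ]
magnet vs nest [0.47625072 0.06385609 0.005     ] [0.47371519 0.06211836 0.02      ]
now tape 459.67576791808875 242.21160409556313 293.0
start tape 459.56333333333333 242.40333333333334 300.0
```

View pics/s2z.png

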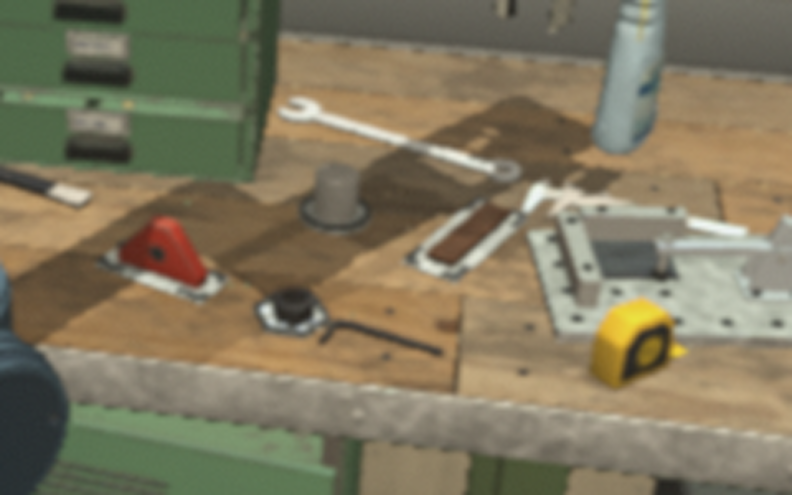

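The scene view shows all four parts upright in their nests, with the hex key and tape measure where they started. The robot is clear of everything, so I'm handing in.

```bash
python3 - <<'E'
from cell import close_job
print(close_job())
E
```

```text
the job is handed in; nothing more can be done
None
```

I set the slug, nut, magnetic square and flat bar each in its own nest and handed the job in at about 32 s of the 112 s allowed. The hand-in gives no verdict, so the results below come from my own last pictures.

| Part | Measured offset from nest centre (limit 13.5 mm) |
|---|---|
| Round slug | about 4.5 mm |
| Hexagon nut | about 1 mm |
| Magnetic square | about 3 mm |
| Flat bar | about 4 mm |

- **Resting on the plate:** each part was lowered until the wrist force turned upward, at a height matching the 3 mm plate. In the last scene picture all four look flat and upright inside their rims.
- **Bystanders:** the tape measure is within 0.2 pixel of where it started. The hex key measured within about 5 mm of its start after the nut was placed, which is about my measuring error. I did not measure the key again at the end, but in the last picture it looks unmoved.
- **Disagreements:** the wrist camera and the top view differed by up to about 5 mm along one tool axis, for the nut. I corrected for this from the pictures taken once the parts were gripped. The fingers also read 1–2 mm narrower than the parts' true sizes.
- **Forces:** the largest contact force the readings showed was about 10 N, while setting the slug down. After the last release the gripper was clear of everything.

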